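Snap the E-clip onto a bangle bender's post with the fork pusher

ROBOT

A 6-joint arm with a two-finger parallel gripper is mounted at the origin on the work surface. World frame = base frame: x ahead of the robot, y to its left, z up, the work surface at z = 0. Lengths are in mm, angles in rad, forces in N, time in s.
With the tool pointing down it reaches from about 275 to 750 mm from the base axis. Payload 10.2 kg.
Tool frame: the origin (TCP) lies midway between the tips of the shut fingers; the grasp point (between the pads) lies 19 mm behind it; x points along the fingers, z is the direction in which the jaws open and shut, and the axes are right-handed (so a half turn about x gives the same grasp; the last joint's range is limited). The gripper opens to 85 mm and grips with 20 to 120 N. Pads are 22 mm wide; open, the fingers measure 114 mm over their backs; the gripper's body (76 mm by 85 mm) begins 54 mm behind the grasp point. The pads swing forward as they close: fully open they stand 13 mm farther back than shut.
Start: joints at [-1.485, 0.313, 1.498, -0, 1.331, -0.223], TCP at [159.543, -500.177, 231.294] pointing down, gripper open.
Joint ranges: [-2.94, 2.94], [-0.97, 2.17], [0.19, 2.56], [-1.23, 4.37], [0.02, 3.11], [-2.88, 2.88]. Speed limits (rad/s): [2.39, 2.39, 3.01, 3.14, 3.14, 3.14].

INTERFACE

Orientations are given as a unit quaternion [w, x, y, z].
In Python, from bench import observe, get_image, sign_off, masks_of, pinpoint gives the robot as it stands.
- The arm moves only by the tool carry_out, never from a script. Its argument "rows" is a list that holds one entry, the list of rows, each a list of 7 numbers: the closure, from 0 (fully open) to 1 (shut), then the shift along the tool's x, y, z in units of 0.2 m (1.0 is 0.2 m), then the turn, a rotation vector about the tool's x, y, z in units of pi/2 rad (1.0 is pi/2 rad). A call has 1 to 12 rows; each row is the pose to reach, as a shift and turn from the pose commanded when the call began, along the tool's axes at that moment; what a row does not reach only later rows make up. A row lasts 1/8 s, in which the tool goes at most 62.5 mm and 10.7 degrees, less where a joint would pass 70% of its speed; a pose out of reach is approached as far as the arm can. A call with a number of a shift or a turn outside -1 to 1 is refused whole. A call with a gripper value outside its range is refused whole. The fingers move at their own pace and stop on an object; "force" is the grip in N (left out, the last holds). Time passes only in rows, so rows that repeat a pose let the fingers close. It gives the time, the measured TCP pose, the force and the opening at its end, in the units of the state.
- observe(): the state, without advancing time (a new reading comes with each control period).
- get_image(name): name is "scene" or "side" or "wrist"; returns a dict with "color" (384x512x3 uint8, red, green, blue), "z_map" (384x512 float32, mm along the optical axis (not along the pixel's ray), 0 where there is no reading), "camera_matrix" (3x3 intrinsics, pixels), "extrinsics" (4x4, takes a point from world to camera coordinates); the wrist camera has in their place "tool_from_camera" (4x4, takes a point from camera to tool coordinates, whose origin is the TCP and whose axes are the tool frame's). Camera axes: x right, y up, looking along -z (the intrinsics and any distortion apply to the point x, -y, -z); pixel columns grow to the right and rows downward; lengths in mm; the calibration is good to about 2 mm. The wrist camera is an equidistant fisheye: a pixel r from the principal point sees the ray r / f radians off the axis. A picture is of the moment at which its call begins: read the wrist's pose just before it.
- sign_off(): hands the job in, once; it reports no verdict.
Trained networks look in the newest picture that a camera, given by its name, has taken for a name from the list of things; names that differ only in an ending like _2 or _b are one class to them, and where a whole thing is asked for, a point or a joint stands for the part that bears it (a point fixed in the world has none). Each returns a list of dicts, best first, with "confidence" (0 to 1); they miss things now and then, are a little off and sometimes report something else, mostly with a low value. They report only what shows in the picture. A call takes as long as a camera call. They do not tell look-alikes from the thing itself.
- masks_of(camera, thing): "pixels" (384x512 bool, what is visible of it) and "pixel" ([row, column] in pixels, amid what is visible of it).
- pinpoint(camera, thing): "pixel" ([row, column] in pixels: a listed point, or the origin of a listed thing).
The state is a dict: "time": time; "joints": joint angles; "joint_velocities": joint speeds; "joint_efforts": joint torques, N m; "tool_pos": TCP position; "orientation": TCP orientation; "contact_force": force on the tool from outside, world axes, zero at the start; "torque": the same for the moment, N m; "grip_width": finger opening in mm.
Only numpy, scipy, OpenCV 4.12 (cv2) and the standard library are available. Lean on these libraries where they do the work, as an engineer would, in place of code of your own. Each camera call takes 0.05 s, during which the arm holds its last target.

TASK

On the bangle bender the forming post has been put back up through the slot of the bed, and its brass-coloured E-clip lies ready on the bed with its mouth to the post. Take the red-handled fork pusher from its cradle and with it push the clip sideways into the groove of the post until it snaps in and sits fully home, firmly but without forcing the clip, digging into the bed or touching the clip with the gripper; then lay the pusher back in its cradle and leave the other things on the bench where they are.

Things in the scene. Friction and masses are not known exactly. Their poses are not given: they have to be found in the camera images.
- clip_mid (a point): The E-clip: brass-coloured flat split ring, 46 mm outside diameter, 3 mm thick, flat on the bender's bed. Point: the ring's centre, half-way up. x points out of its mouth to the post; the back of the rim is 23 mm away on -x. A sideways push of some 7 to 10 N spreads its two jaws over the post; then the push falls away as they spring shut and the clip draws itself home. 13 N bends it.
- groove (a point): Centre of the groove (4 mm high, floor 22 mm across) at the foot of the steel forming post, where clip_mid is when home: 1.5 mm above the bed's flat steel top (52 mm above the bench, ending 60 mm or more before the post). Post head: 30 mm across, top 67 mm up. x runs along the slot. The post is unclamped: a push of 3 N slides it on along x, an unknown 6 to 40 mm, until it meets a stop under the bed.
- fork_grip (a point): The fork pusher: red handle 20 mm wide, 26 mm high, from 75 mm behind to 45 mm ahead of this point, with a 4 mm thick steel fork blade in front, its underside flush with the handle's. The point is the place to grip, near the balance point, at mid-height (13 mm). x points along the handle to the blade, z up. About 0.17 kg.
- fork_notch (a point): Bottom of the fork's notch, 105 mm ahead of fork_grip and 11 mm lower, at mid-thickness of the blade: a shallow V that seats on the clip's back rim when clip_mid is 128 mm ahead of fork_grip. Beside it two prongs run 25 mm farther ahead, 54 mm apart inside, 66 mm outside; they pass beside the clip. Under a hard push the nose dips and the blade bears on the bed.
- cradle_seat (a point): Wooden cradle: two saddles 10 mm thick, 63 mm behind and 37 mm ahead of this point on x, 34 mm between their 12 mm high cheeks. fork_grip is here when the pusher lies in it (43 mm above the bench, handle underside at 30 mm). x is the direction of the handle. Between the saddles fingers have room down to 8 mm above the bench.
- brush: Wooden-backed bench brush, 130 x 42 x 40 mm; bystander. Origin under its centre.
- tin: Blue round tin, 64 mm diameter, 35 mm high; bystander. Origin under its centre.
- marker: White marker pen with a blue cap, 135 mm long; bystander. Origin under it.
- caliper: Digital caliper, 200 mm long, lying flat; bystander. Origin under it.
Things that resemble listed ones, but are neither listed nor needed, are in the scene too. There is more than one size of the part that bears fork_grip; the job needs the smaller. Leave any black look-alike of the part that bears cradle_seat alone.

How it is judged:
By the outcome, as a careful person would: the job done as asked, in the order asked, and still so for the second after the job is handed in, with the robot touching nothing.
It also fails if it takes over 72 s, if anything falls off the work surface, if the arm or the gripper's body presses on something with over 40 N, if the wrist force passes 120 N, or if a joint passes its speed limit or range.

## Working session

There is one attempt and no reset: what is moved stays moved. The work goes in short steps, Python scripts to look and compute and a tool call to move; the robot and the scene stay as the last step left them, time stands still between calls to the robot, and variables do not carry over. Pictures are saved under pics/ and viewed, and the job is handed in when it is done.

Besides the shell and the picture viewer there is one more tool, called after "Emit:" in YAML: its name, and indented under it one key for each argument. carry_out: Moves the arm, as the interface text tells. Its arguments: {"type":"object","properties":{"rows":{"type":"array"},"force":{"type":"number"}},"required":["rows"]}

```bash
ls; mkdir -p pics; python3 - <<'E'
from bench import *
import cv2
print(observe())
for n in ["scene","side","wrist"]:
    im=get_image(n); cv2.imwrite(f"pics/{n}0.png",im["color"][:,:,::-1])
    print(n,im["camera_matrix"].tolist(),[im[k].round(3).tolist() for k in im if k in("extrinsics","tool_from_camera")])
E
```

```text
pics
{'time': 0.0, 'joints': array([-1.48540098e+00,  3.13452045e-01,  1.49846405e+00, -4.98599196e-06,
        1.33097497e+00, -2.23453717e-01]), 'joint_velocities': array([-0.00100993,  0.00053158, -0.00039621,  0.0008062 ,  0.00098742,
       -0.00097274]), 'joint_efforts': array([-3.84661776e-03, -4.12272334e+01, -2.59753329e+01, -4.14301130e-04,
        4.04325940e-03, -4.59632204e-06]), 'tool_pos': array([ 159.51772936, -499.90493283,  230.72387144]), 'orientation': array([ 0.57065325,  0.41748902,  0.57125871, -0.41679883]), 'contact_force': array([-0.59066843, -0.63524721, -0.70062508]), 'torque': array([ 0.0324145 , -0.0387021 , -0.03246265]), 'grip_width': 85.26448495638914}
scene [[491.6022745854213, 0.0, 251.70467201512338], [0.0, 491.6022745854213, 192.97039378168617], [0.0, 0.0, 1.0]] [[[-0.5, 0.866, 0.015, 192.773], [-0.496, -0.301, 0.814, 211.269], [0.71, 0.399, 0.58, -1651.751], [0.0, 0.0, 0.0, 1.0]]]
side [[461.67259182148416, 0.0, 256.29545657495413], [0.0, 461.67259182148416, 192.20958371146912], [0.0, 0.0, 1.0]] [[[-0.976, -0.216, 0.02, 496.819], [0.171, -0.71, 0.683, -91.327], [-0.134, 0.671, 0.73, -1207.481], [0.0, 0.0, 0.0, 1.0]]]
wrist [[297.3186396354542, 0.0, 248.51607249883392], [0.0, 297.3186396354542, 193.1594206140724], [0.0, 0.0, 1.0]] [[[-0.0, 0.273, -0.962, -142.978], [-0.001, 0.962, 0.273, 68.166], [1.0, 0.001, -0.0, -1.207], [0.0, 0.0, 0.0, 1.0]]]
```

View pics/scene0.png

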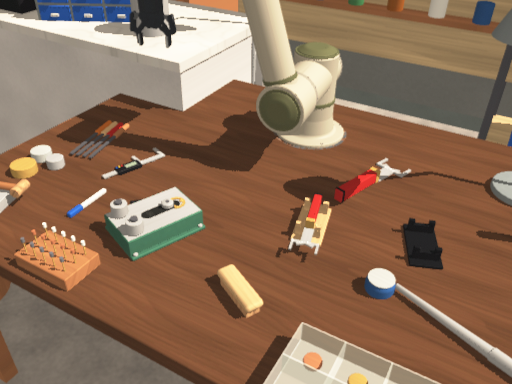

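View pics/side0.png

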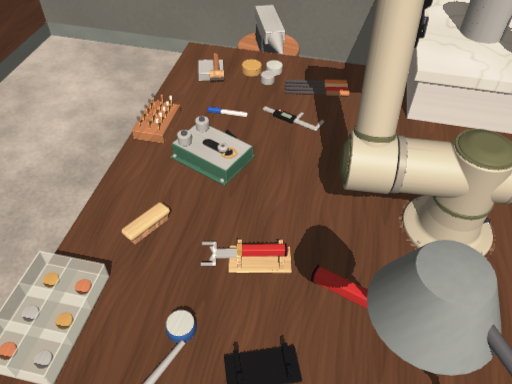

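View pics/wrist0.png

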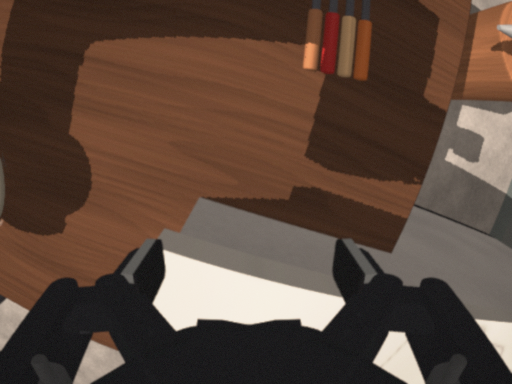

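```bash
cat > h.py <<'E'
from bench import *
import numpy as np, cv2
from scipy.spatial.transform import Rotation as R
def rot(q): return R.from_quat([q[1],q[2],q[3],q[0]]).as_matrix()
def world(im,rc,depth=None,z=None,st=None):
    r,c=rc; K=im["camera_matrix"]
    if "extrinsics" in im:
        d=np.array([(c-K[0,2])/K[0,0],-(r-K[1,2])/K[1,1],-1.])
        E=im["extrinsics"]; Rw=E[:3,:3].T; o=-Rw@E[:3,3]
    else:
        u=np.array([c-K[0,2],r-K[1,2]])/K[0,0]; th=np.hypot(*u); s=np.sin(th)/max(th,1e-9)
        d=np.array([u[0]*s,-u[1]*s,-np.cos(th)]); d=d/-d[2]
        T=im["tool_from_camera"]; Rt=rot(st["orientation"])
        Rw=Rt@T[:3,:3]; o=st["tool_pos"]+Rt@T[:3,3]
    dw=Rw@d
    if z is not None: return o+dw*((z-o[2])/dw[2])
    if depth is None: depth=im["z_map"][int(round(r)),int(round(c))]
    return o+dw*depth
def proj(im,p,st=None):
    K=im["camera_matrix"]
    if "extrinsics" in im:
        q=im["extrinsics"][:3,:3]@p+im["extrinsics"][:3,3]
        return np.array([K[1,2]+K[1,1]*q[1]/q[2], K[0,2]-K[0,0]*q[0]/q[2]])
    T=im["tool_from_camera"]; Rt=rot(st["orientation"])
    q=T[:3,:3].T@(Rt.T@(np.asarray(p)-st["tool_pos"])-T[:3,3])
    th=np.arctan2(np.hypot(q[0],q[1]),-q[2]); n=np.hypot(q[0],q[1])
    return np.array([K[1,2]-K[0,0]*th*q[1]/n, K[0,2]+K[0,0]*th*q[0]/n])
def crop(im,box,name,s=6):
    r0,r1,c0,c1=box
    cv2.imwrite(name,cv2.resize(im["color"][r0:r1,c0:c1,::-1],None,fx=s,fy=s,interpolation=cv2.INTER_CUBIC))
E
python3 - <<'E'
from h import *
Z={"clip_mid":53.5,"groove":53.5,"fork_grip":43,"fork_notch":32,"cradle_seat":43}
for n in ["scene","side"]:
    im=get_image(n)
    crop(im,(180,260,95,215) if n=="scene" else (105,185,160,280),f"pics/{n}_b.png")
    crop(im,(155,275,280,420) if n=="scene" else (230,310,190,310),f"pics/{n}_f.png",5)
    for t in ["clip_mid","groove","fork_grip","fork_notch","cradle_seat","brush","tin","marker","caliper"]:
        for d in pinpoint(n,t)[:3]:
            if d["confidence"]<.15: continue
            print(n,t,np.round(d["pixel"],1),round(d["confidence"],2),world(im,d["pixel"],z=Z.get(t,0)).round(1))
E
```

```text
scene clip_mid [200.3 179.1] 0.59 [602.2 -85.4  53.5]
scene groove [215.9 306.8] 0.63 [494.5 215.   53.5]
scene groove [204.7 165.5] 0.49 [ 634.2 -102.9   53.5]
scene fork_grip [216.5 312.2] 0.81 [477.1 222.4  43. ]
scene fork_grip [182.6 360.2] 0.64 [274.9 272.4  43. ]
scene fork_notch [168.2 392.4] 0.95 [140.3 322.1  32. ]
scene fork_notch [245.2 302.6] 0.94 [573.  242.5  32. ]
scene cradle_seat [214.9 308.3] 0.89 [476.3 211.6  43. ]
scene cradle_seat [236.4 424.1] 0.84 [410.8 477.2  43. ]
scene brush [297.9 241.2] 0.73 [757.7 189.    0. ]
scene tin [287.  378.7] 0.63 [577.6 429.9   0. ]
scene marker [203.7  89.4] 0.54 [ 680.1 -325.3    0. ]
scene caliper [167.8 134.5] 0.95 [ 483.6 -341.3   -0. ]
side clip_mid [149.8 230.2] 0.45 [ 608.7 -101.2   53.5]
side groove [146.2 220.1] 0.43 [ 640.8 -109.4   53.5]
side fork_grip [290.  353.7] 0.95 [228.2 273.1  43. ]
side fork_grip [252.2 258.4] 0.87 [455.7 221.7  43. ]
side fork_notch [252.4 213.7] 0.81 [560.6 238.9  32. ]
side cradle_seat [361.8 257. ] 0.84 [402.2 479.6  43. ]
side cradle_seat [246.7 252.8] 0.61 [472.1 209.1  43. ]
side cradle_seat [330.4 180.8] 0.37 [569.3 450.5  43. ]
side brush [228.8 148.3] 0.83 [751.9 184.5  -0. ]
side tin [330.6 181.5] 0.88 [578.8 431.2   0. ]
side marker [115.1 229.2] 0.53 [ 671.5 -323.4    0. ]
side caliper [118.8 288.6] 0.74 [ 478.6 -351.1    0. ]
```

View pics/scene_b.png

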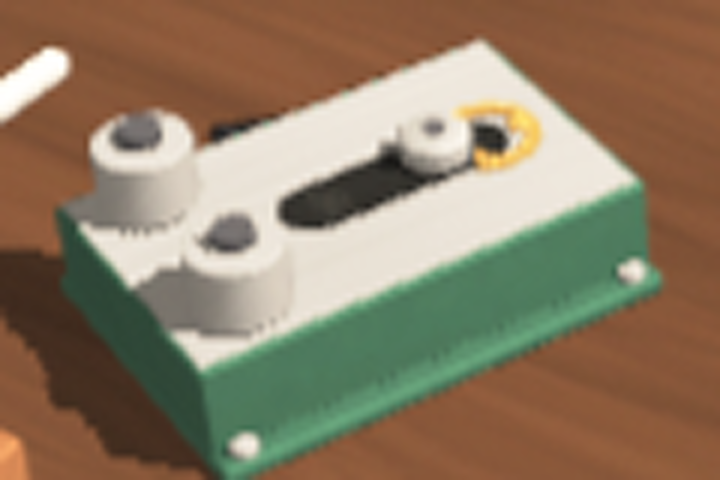

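View pics/side_b.png

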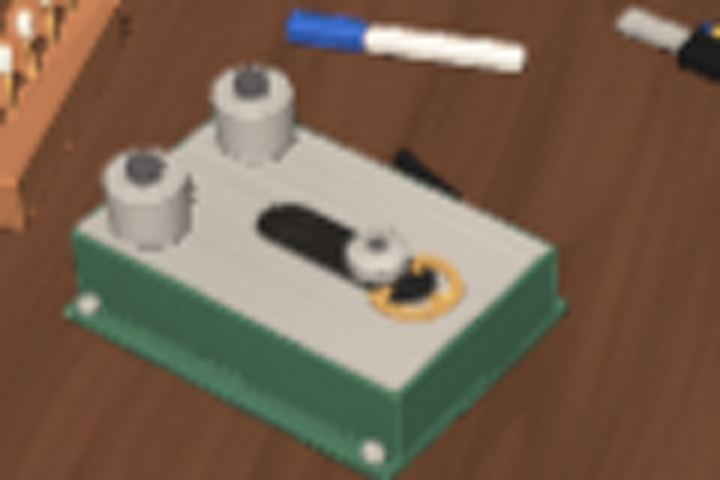

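View pics/scene_f.png

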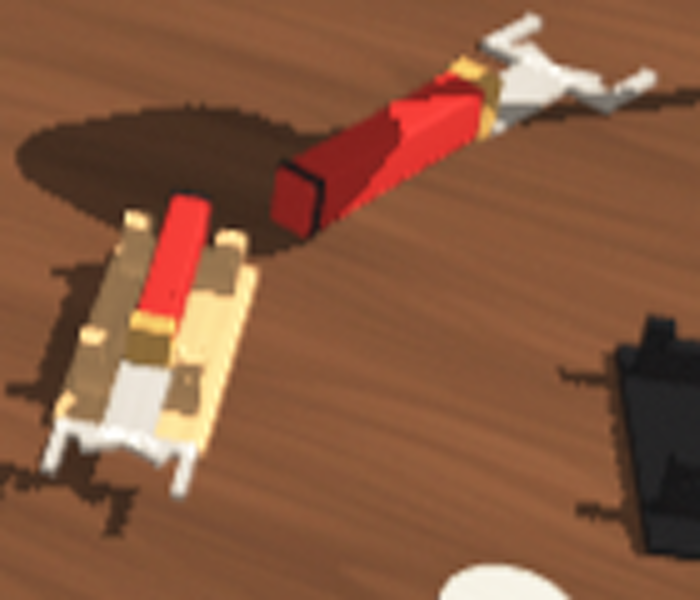

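View pics/side_f.png

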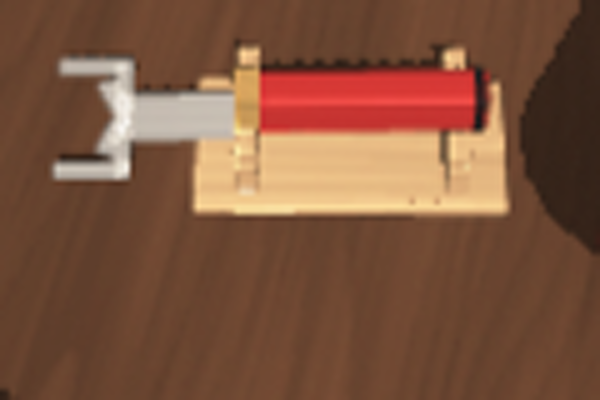

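```bash
cat >> h.py <<'E'
def Rdes(yaw,nose=0.0):
    y=np.array([np.cos(yaw),np.sin(yaw),0]); x=np.array([0,0,-1.]); z=np.cross(x,y)
    M=np.stack([x,y,z],1)
    return M@R.from_rotvec([0,0,nose]).as_matrix()
def plan(p,yaw=None,st=None,nose=0.0):
    """shift units, turn units from measured pose to TCP p, tool y at yaw"""
    st=st or observe(); C=rot(st["orientation"])
    sh=C.T@(np.asarray(p,float)-st["tool_pos"])/200
    t=np.zeros(3)
    if yaw is not None: t=R.from_matrix(C.T@Rdes(yaw,nose)).as_rotvec()/(np.pi/2)
    print("shift",sh.round(4),"turn",t.round(4),"len mm",round(np.linalg.norm(sh)*200,1),"deg",round(np.linalg.norm(t)*90,2))
    return sh,t
E
python3 - <<'E'
from h import *
st=observe(); C=rot(st["orientation"]); print(C.round(3), "yaw y",np.arctan2(C[1,1],C[0,1]))
a=-0.40
d=np.array([np.cos(a),np.sin(a)])
p=np.array([620,-99])-40*d
plan([*p,190],a)
E
```

```text
[[ 0.     0.953  0.304]
 [ 0.     0.304 -0.953]
 [-1.     0.    -0.   ]] yaw y 0.3087372508782845
shift [ 0.2066  2.6511 -1.3417] turn [ 0.4512 -0.     -0.    ] len mm 595.7 deg 40.61
```

Emit:
carry_out:
  rows:
    - [[0,0.1,1,-0.5,0.18,0,0],[0,0.1,1,-0.5,0.18,0,0],[0,0.1,1,-0.5,0.18,0,0],[0,0.1,1,-0.5,0.18,0,0],[0,0.1,1,-0.5,0.18,0,0]]

```text
time: 1.78
tool_pos: [321.0, -342.5, 211.3]
orientation: [0.507, 0.493, 0.507, -0.492]
contact_force: [-1.1, -0.5, 0.7]
grip_width: 85.6
```

```bash
python3 - <<'E'
from h import *
a=-0.40
d=np.array([np.cos(a),np.sin(a)])
p=np.array([620,-99])-40*d
plan([*p,190],a)
E
```

```text
shift [ 0.1068  1.3486 -1.2557] turn [ 2.736e-01 -2.000e-04 -0.000e+00] len mm 369.2 deg 24.62
```

Emit:
carry_out:
  rows:
    - [[0,0.05,0.67,-0.63,0.137,0,0],[0,0.05,0.67,-0.63,0.137,0,0],[0,0.05,0.67,-0.63,0.137,0,0]]

```text
time: 2.15
tool_pos: [447.2, -218.4, 201.8]
orientation: [-0.45, -0.545, -0.45, 0.546]
contact_force: [1.3, -1.5, 0.6]
grip_width: 85.6
```

```bash
python3 - <<'E'
from h import *
a=-0.40
d=np.array([np.cos(a),np.sin(a)])
p=np.array([620,-99])-40*d
plan([*p,190],a)
E
```

```text
shift [ 0.0587  0.5389 -0.7923] turn [ 0.1327  0.0004 -0.0004] len mm 192.0 deg 11.94
```

Emit:
carry_out:
  rows:
    - [[0,0.06,0.54,-0.79,0.133,0,0],[0,0.06,0.54,-0.79,0.133,0,0],[0,0.06,0.54,-0.79,0.133,0,0],[0,0.06,0.54,-0.79,0.133,0,0],[0,0.06,0.54,-0.79,0.133,0,0],[0,0.06,0.54,-0.79,0.133,0,0]]

```text
time: 2.9
tool_pos: [581.4, -85.5, 189.8]
orientation: [-0.391, -0.589, -0.391, 0.589]
contact_force: [0.3, 0.0, -0.0]
grip_width: 85.3
```

```bash
python3 - <<'E'
from h import *
st=observe(); print(st["tool_pos"],np.abs(st["joint_velocities"]).max())
im=get_image("wrist"); cv2.imwrite("pics/w1.png",im["color"][:,:,::-1])
np.save("w1.npy",{"im":im,"st":st},allow_pickle=True)
for t in ["clip_mid","groove"]:
    for d in pinpoint("wrist",t)[:2]:
        print(t,np.round(d["pixel"],1),round(d["confidence"],2),world(im,d["pixel"],z=53.5,st=st).round(1))
crop(im,(70,220,160,360),"pics/w1c.png",4)
E
```

```text
[581.43999443 -85.47149886 189.83795294] 0.0038419525923255563
clip_mid [154.2 244.8] 0.62 [607.6 -92.6  53.5]
groove [129.5 243.5] 0.91 [ 629.6 -100.6   53.5]
```

View pics/w1.png

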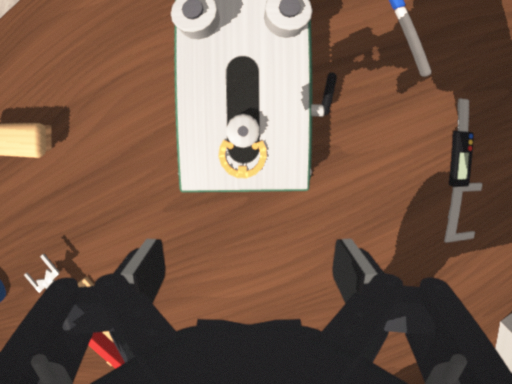

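View pics/w1c.png

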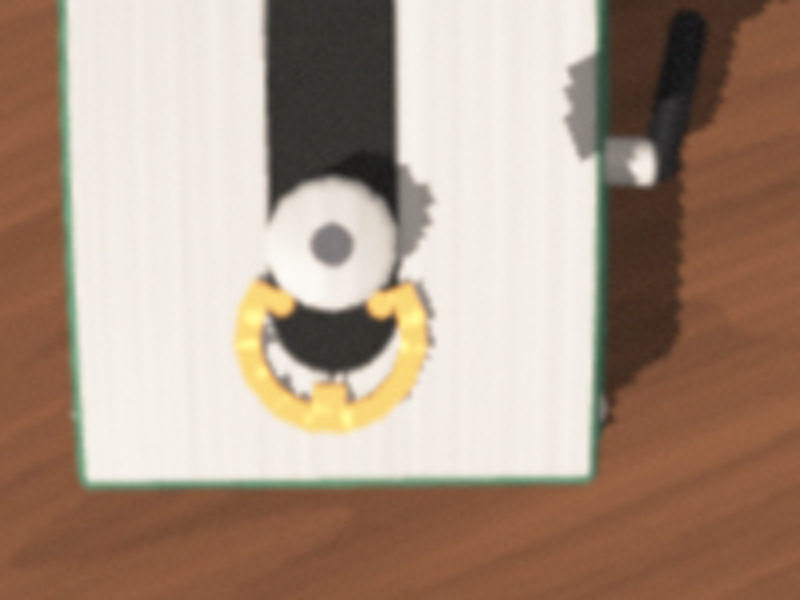

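```bash
python3 - <<'E'
from h import *
D=np.load("w1.npy",allow_pickle=True).item(); im,st=D["im"],D["st"]
hsv=cv2.cvtColor(im["color"],cv2.COLOR_RGB2HSV)
m=cv2.inRange(hsv,(15,100,120),(32,255,255)); m[:125]=0;m[185:]=0;m[:,:210]=0;m[:,275:]=0
ys,xs=np.nonzero(m); print(len(xs),ys.min(),ys.max(),xs.min(),xs.max())
P=np.array([world(im,(r,c),z=55,st=st)[:2] for r,c in zip(ys,xs)])
# fit circle to outer rim points via contour
from scipy.optimize import least_squares
# outer: for each angle about guess take farthest
g=P.mean(0)
for _ in range(5):
    v=P-g; an=np.arctan2(v[:,1],v[:,0]); rr=np.hypot(*v.T)
    pts=[]
    for k in np.arange(-np.pi,np.pi,0.15):
        s=(an>=k)&(an<k+.15)
        if s.any():
            i=np.where(s)[0][rr[s].argmax()]; pts.append(P[i])
    pts=np.array(pts)
    f=lambda q:np.hypot(pts[:,0]-q[0],pts[:,1]-q[1])-q[2]
    q=least_squares(f,[*g,23],loss="soft_l1").x; g=q[:2]
print("clip circle",q)
# black slot
g=im["color"].max(2); b=(g<60).astype(np.uint8); b[:50]=0;b[125:]=0;b[:,:215]=0;b[:,:222]=0;b[:,270:]=0
ys,xs=np.nonzero(b)
rows=[]
for r in range(75,115,3):
    c=np.nonzero(b[r])[0]
    if len(c): rows.append(world(im,(r,(c.min()+c.max())/2),z=52,st=st)[:2])
rows=np.array(rows); u=np.linalg.svd(rows-rows.mean(0))[2][0]; u*=np.sign(u[0])
print("slot mid",rows.mean(0),"yaw",np.arctan2(u[1],u[0]))
# bed edges from z depth / colour
for name,cols in (("L",(165,200)),("R",(295,325))):
    e=[]
    for r in list(range(45,90,5))+list(range(115,185,5)):
        row=im["color"][r].astype(int); sat=row.max(1)-row.min(1)
        br=(row.min(1)>150)
        c=np.nonzero(br[cols[0]:cols[1]])[0]+cols[0]
        if len(c): e.append(world(im,(r,c.min()-.5 if name=="L" else c.max()+.5),z=52,st=st)[:2])
    e=np.array(e);mm=np.median(e,0);u=np.linalg.svd(e-e.mean(0))[2][0]; u*=np.sign(u[0]); print(name,e.mean(0),np.arctan2(u[1],u[0]))
# near edge
for c in (195,220,270,295):
    col=im["color"][160:205,c].min(1)>150; r=np.nonzero(col)[0].max()+160.5
    print("near",c,r,world(im,(r,c),z=52,st=st).round(1))
print("depth near bed", [world(im,(165,c),st=st).round(1) for c in (200,290)])
E
```

```text
677 140 177 219 266
clip circle [608.66943911 -90.63187342  21.98189331]
slot mid [ 660.43010377 -112.67342271] yaw -0.39799848447488156
L [668.17600348 -47.79844259] -0.3901161329972204
R [ 618.66289134 -163.48143761] -0.38681400406228916
near 195 190.5 [593.7 -33.   52. ]
near 220 189.5 [584.9 -56.4  52. ]
near 270 189.5 [ 565.7 -101.5   52. ]
near 295 189.5 [ 556.1 -124.4   52. ]
depth near bed [array([614.9, -48.5,  52. ]), array([ 581.2, -128.5,   53.5])]
```

```bash
python3 - <<'E'
from h import *
D=np.load("w1.npy",allow_pickle=True).item(); im,st=D["im"],D["st"]
print("post", world(im,(131,243.2),z=67,st=st))
a=0.2
p=np.array([472,222])-20*np.array([np.cos(a),np.sin(a)])
plan([*p,200],a)
E
```

```text
post [ 629.19820231 -100.39056758   67.        ]
shift [-0.0507 -1.185  -1.1443] turn [-3.818e-01  1.000e-04 -3.000e-04] len mm 329.6 deg 34.36
```

Emit:
carry_out:
  rows:
    - [[0,-0.05,-0.9,-0.87,-0.29,0,0],[0,-0.05,-0.9,-0.87,-0.29,0,0],[0,-0.05,-0.9,-0.87,-0.29,0,0],[0,-0.05,-0.9,-0.87,-0.29,0,0]]

```text
time: 3.55
tool_pos: [482.8, 146.8, 200.1]
orientation: [0.514, 0.486, 0.514, -0.485]
contact_force: [0.7, 0.2, 0.4]
grip_width: 85.1
```

```bash
python3 - <<'E'
from h import *
a=0.2
p=np.array([472,222])-20*np.array([np.cos(a),np.sin(a)])
plan([*p,200],a)
E
```

```text
shift [ 3.000e-04 -1.314e-01 -3.642e-01] turn [-0.091   0.     -0.0005] len mm 77.4 deg 8.19
```

Emit:
carry_out:
  rows:
    - [[0,0,-0.13,-0.37,-0.091,0,0],[0,0,-0.13,-0.37,-0.091,0,0],[0,0,-0.13,-0.37,-0.091,0,0],[0,0,-0.13,-0.37,-0.091,0,0]]

```text
time: 4.05
tool_pos: [454.3, 216.8, 199.6]
orientation: [0.547, 0.448, 0.547, -0.448]
contact_force: [-0.8, -0.4, 0.2]
grip_width: 85.7
```

```bash
python3 - <<'E'
from h import *
st=observe(); print(st["tool_pos"],np.abs(st["joint_velocities"]).max())
im=get_image("wrist"); cv2.imwrite("pics/w2.png",im["color"][:,:,::-1])
np.save("w2.npy",{"im":im,"st":st},allow_pickle=True)
for t,z in [("fork_grip",43),("fork_notch",32),("cradle_seat",43)]:
    for d in pinpoint("wrist",t)[:2]:
        print(t,np.round(d["pixel"],1),round(d["confidence"],2),world(im,d["pixel"],z=z,st=st).round(1))
E
```

```text
[454.31886073 216.83733623 199.56575365] 0.005436990006744663
fork_grip [322.5 184.2] 0.83 [247.7 262.7  43. ]
fork_grip [170.4 249.4] 0.57 [461.5 218.3  43. ]
fork_notch [ 68.3 246.6] 0.75 [564.5 241.8  32. ]
cradle_seat [179.8  35.2] 0.6 [402.3 480.3  43. ]
cradle_seat [165.9 254.4] 0.56 [467.2 214.2  43. ]
```

View pics/w2.png

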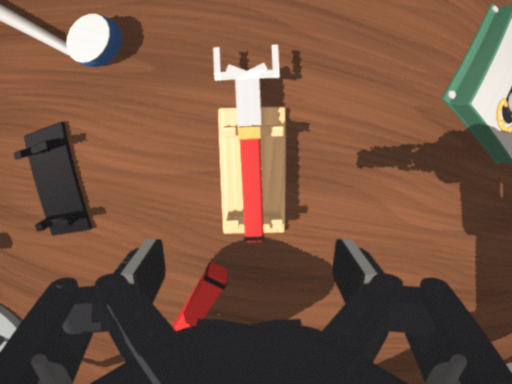

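```bash
python3 - <<'E'
from h import *
D=np.load("w2.npy",allow_pickle=True).item(); im,st=D["im"],D["st"]
crop(im,(30,250,190,310),"pics/w2c.png",3)
W=lambda r,c,z:world(im,(r,c),z=z,st=st)[:2]
col=im["color"].astype(int)
red=(col[:,:,0]>120)&(col[:,:,1]<80)&(col[:,:,2]<80)
red[:120]=0; red[245:]=0; red[:,:235]=0; red[:,275:]=0
P=[];w=[]
for r in range(142,234,4):
    c=np.nonzero(red[r])[0]; P.append(W(r,(c.min()+c.max())/2,56)); w.append((r,c.min(),c.max()))
P=np.array(P); u=np.linalg.svd(P-P.mean(0))[2][0]; u*=np.sign(u[0]); print("handle mid",P.mean(0),"yaw",np.arctan2(u[1],u[0])); print(w[::4])
zz=im["z_map"]
for r,c in [(150,251),(190,252),(220,253),(100,248),(72,248),(180,232),(115,226)]: print(r,c,world(im,(r,c),st=st).round(1))
rr=np.nonzero(red.any(1))[0]; print(rr.min(),rr.max(),"front red",W(rr.min(),251,56),"back red",W(rr.max(),253,56))
# cradle corners at base (bench level top?) 
E
```

```text
handle mid [448.95613881 210.68619785] yaw 0.19705679241261564
[(142, np.int64(251), np.int64(259)), (158, np.int64(252), np.int64(260)), (174, np.int64(250), np.int64(260)), (190, np.int64(247), np.int64(261)), (206, np.int64(248), np.int64(261)), (222, np.int64(249), np.int64(262))]
150 251 [484.2 221.3  55.4]
190 252 [445.2 212.5  56.6]
220 253 [414.  205.1  56.5]
100 248 [532.  233.9  33.4]
72 248 [560.4 239.5  35.9]
180 232 [440.1 234.3  10. ]
115 226 [511.7 254.8   8.1]
140 242 front red [493.81221531 223.27616242] back red [389.26763329 199.97925141]
```

View pics/w2c.png

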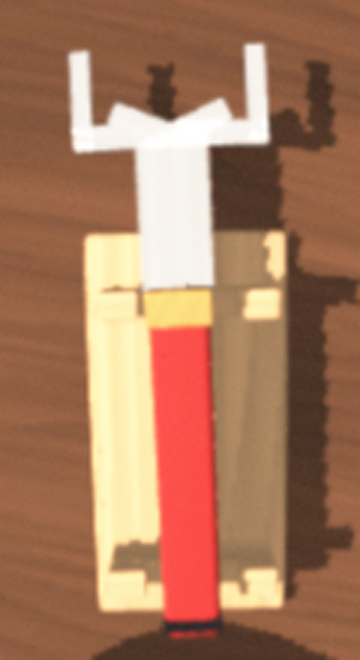

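```bash
python3 - <<'E'
from h import *
D=np.load("w2.npy",allow_pickle=True).item(); im,st=D["im"],D["st"]
W=lambda x,y,z:world(im,(30+(y-1)/3,190+(x-1)/3),z=z,st=st)[:2]
f=W(180,290,56); b=W(193,633,56); n=W(174,130,34); bl=W(178,250,34);bl2=W(176,160,34)
for q in (f,b,n,bl,bl2): print(q.round(1))
u=(f-b); print("L",np.hypot(*u),"yaw",np.arctan2(u[1],u[0])); un=u/np.hypot(*u)
v=n-b; print("yaw notch-back",np.arctan2(v[1],v[0]),np.hypot(*v))
print("grip from front",f-45*un,"from back",b+75*un,"from notch",n-105*un)
m=masks_of
# cradle saddles: cheeks front pair crop (120,305),(262,303); rear (126,583),(262,582); cheek top z = 30+12=42
F=(W(120,305,42)+W(263,303,42))/2; B=(W(126,583,42)+W(263,580,42))/2
c=F-B; cn=c/np.hypot(*c); print("cradle",F,B,np.hypot(*c),"yaw",np.arctan2(c[1],c[0]),"seat",F-37*cn,B+63*cn)
for q in [(120,305),(263,303),(126,583),(263,580),(85,235),(285,232),(100,605),(283,608)]:
    print(q, W(*q,42).round(1), W(*q,10).round(1), world(im,(30+q[1]/3,190+q[0]/3),st=st).round(1))
E
```

```text
[506.5 227.1]
[391.  199.3]
[559.6 239.7]
[518.9 230.2]
[549.4 237. ]
L 118.85764584636362 yaw 0.2367894078436108
yaw notch-back 0.23557928293791183 173.334186529643
grip from front [462.80491574 216.58165897] from back [463.9153938  216.84963564] from notch [457.48466407 215.08201748]
cradle [502.10974145 222.21978993] [404.87833804 201.28237457] 99.46014866344316 yaw 0.21209723227282315 seat [465.93885316 214.43089781] [466.46660728 214.54454224]
(120, 305) [497.  245.7] [494.5 247.2] [496.7 245.3  41.3]
(263, 303) [507.2 198.7] [505.8 195.3] [507.  198.4  42.9]
(126, 583) [399.5 225.5] [386.6 224.9] [399.7 225.2  43.3]
(263, 580) [410.3 177. ] [398.5 171.2] [410.4 176.8  43.2]
(85, 235) [518.1 261.7] [517.8 264.9] [517.5 265.4   1. ]
(285, 232) [532.3 196.5] [533.5 192.8] [5.336e+02 1.912e+02 3.000e-01]
(100, 605) [389.  233.4] [375.  233.6] [370.4 233.2   0.5]
(283, 608) [400.9 167.2] [388.1 160.4] [384.1 157.9   1. ]
```

```bash
python3 - <<'E'
from h import *
plan([463.3,216.7,70],0.236)
plan([463.3,216.7,23.5],0.236)
E
```

```text
shift [0.6476 0.0446 0.0119] turn [-0.0238  0.      0.0001] len mm 129.8 deg 2.15
shift [0.8801 0.0446 0.0119] turn [-0.0238  0.      0.0001] len mm 176.3 deg 2.15
```

Emit:
carry_out:
  rows:
    - [[0,0.2,0.0446,0.0119,-0.0238,0,0],[0,0.4,0.0446,0.0119,-0.0238,0,0],[0,0.55,0.0446,0.0119,-0.0238,0,0],[0,0.65,0.0446,0.0119,-0.0238,0,0],[0,0.65,0.0446,0.0119,-0.0238,0,0]]

```text
time: 4.88
tool_pos: [462.4, 217.1, 68.6]
orientation: [0.555, 0.437, 0.556, -0.438]
contact_force: [1.1, 0.7, 0.9]
grip_width: 85.4
```

```bash
python3 - <<'E'
from h import *
plan([463.3,216.7,23.5],0.236)
st=observe();im=get_image("wrist"); cv2.imwrite("pics/w3.png",im["color"][:,:,::-1])
np.save("w3.npy",{"im":im,"st":st},allow_pickle=True)
for t,z in [("fork_grip",43),("fork_notch",32)]:
    for d in pinpoint("wrist",t)[:2]:
        print(t,np.round(d["pixel"],1),round(d["confidence"],2),world(im,d["pixel"],z=z,st=st).round(1))
E
```

```text
shift [0.2253 0.0047 0.0028] turn [ 0.0006 -0.      0.0018] len mm 45.1 deg 0.17
fork_grip [223.  249.5] 0.68 [463.5 217.9  43. ]
fork_notch [ 54.5 247.5] 0.82 [561.6 242.7  32. ]
```

View pics/w3.png

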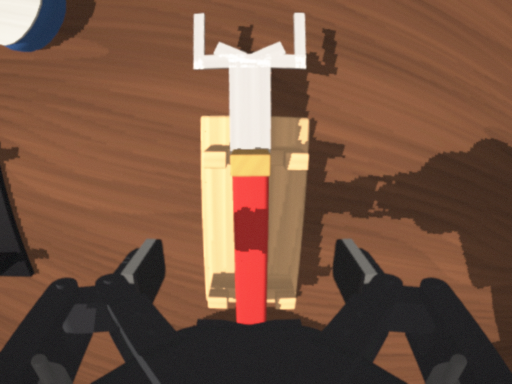

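Emit:
carry_out:
  force: 80
  rows:
    - [[0,0.12,0.005,0.003,0,0,0],[0,0.2,0.005,0.003,0,0,0],[0,0.226,0.005,0.003,0,0,0],[0.5,0.226,0.005,0.003,0,0,0],[1,0.226,0.005,0.003,0,0,0],[1,0.226,0.005,0.003,0,0,0],[1,0.226,0.005,0.003,0,0,0],[1,0.226,0.005,0.003,0,0,0]]

```text
time: 6.02
tool_pos: [464.3, 217.4, 25.0]
orientation: [0.556, 0.437, 0.556, -0.437]
contact_force: [-0.9, -0.2, 6.2]
grip_width: 19.2
```

```bash
python3 - <<'E'
from h import *
st=observe(); print(st["tool_pos"],st["grip_width"],st["contact_force"],st["torque"])
plan([463.3,216.7,23.5],0.236)
E
```

```text
[464.28821672 217.40807025  24.96727093] 19.15794888341473 [-0.87186686 -0.21376282  6.22212791] [-0.0007555   0.18591163 -0.00409309]
shift [ 0.0073 -0.0056  0.0023] turn [ 0.0012  0.     -0.0007] len mm 1.9 deg 0.13
```

```bash
python3 - <<'E'
from h import *
plan([464.3,217.4,140],0.236)
print("next, as if from there")
C=Rdes(.236); d=np.array([462.5,-31,115])-np.array([464.3,217.4,140]); print((C.T@d/200).round(3), (R.from_matrix(C.T@Rdes(-.391)).as_rotvec()/(np.pi/2)).round(4))
E
```

```text
shift [-5.752e-01  6.000e-04  1.000e-04] turn [ 0.0012  0.     -0.0007] len mm 115.0 deg 0.13
next, as if from there
[ 0.125 -0.299  1.205] [0.3992 0.     0.    ]
```

Emit:
carry_out:
  rows:
    - [[1,-0.05,0,0,0,0,0],[1,-0.15,0,0,0,0,0],[1,-0.35,0,0,0,0,0],[1,-0.55,0,0,0,0,0],[1,-0.6,0,0,0,0,0]]

```text
time: 6.65
tool_pos: [464.7, 217.5, 146.6]
orientation: [0.557, 0.438, 0.555, -0.436]
contact_force: [-0.4, 0.1, -1.9]
grip_width: 19.1
```

```bash
python3 - <<'E'
from h import *
st=observe(); print(st["tool_pos"],st["grip_width"],st["contact_force"],st["torque"])
plan([462.5,-31,115],-.391)
im=get_image("wrist"); cv2.imwrite("pics/w4.png",im["color"][:,:,::-1])
np.save("w4.npy",{"im":im,"st":st},allow_pickle=True)
E
```

```text
[464.68005106 217.49215509 146.60650525] 19.06124972078327 [-0.36779811  0.06573028 -1.9285403 ] [ 0.01049696 -0.05713609  0.01477491]
shift [ 0.1569 -0.3038  1.2049] turn [ 0.4003 -0.0008 -0.0024] len mm 250.5 deg 36.03
```

View pics/w4.png

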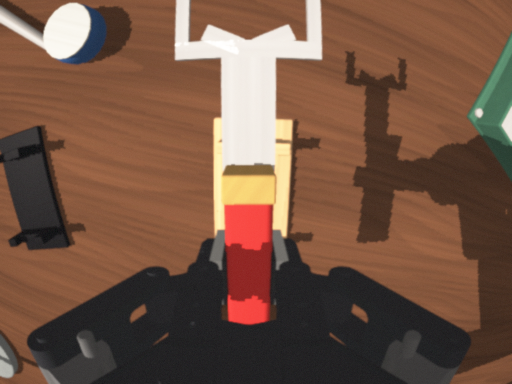

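Emit:
carry_out:
  rows:
    - [[1,0.05,-0.15,0.6,0.2,0,0],[1,0.05,-0.15,0.6,0.2,0,0],[1,0.05,-0.15,0.6,0.2,0,0]]

```text
time: 7.08
tool_pos: [462.2, 90.5, 132.6]
orientation: [-0.478, -0.519, -0.48, 0.521]
contact_force: [0.4, 1.1, -2.4]
grip_width: 19.2
```

```bash
python3 - <<'E'
from h import *
plan([462.5,-31,115],-.391)
E
```

```text
shift [0.0882 0.0519 0.605 ] turn [0.1962 0.0007 0.0022] len mm 122.7 deg 17.66
```

Emit:
carry_out:
  rows:
    - [[1,0.09,0.05,0.6,0.196,0,0],[1,0.09,0.05,0.6,0.196,0,0],[1,0.09,0.05,0.6,0.196,0,0],[1,0.09,0.05,0.6,0.196,0,0],[1,0.09,0.05,0.6,0.196,0,0]]

```text
time: 7.7
tool_pos: [463.8, -25.5, 116.1]
orientation: [-0.396, -0.586, -0.396, 0.586]
contact_force: [0.3, -0.2, -1.6]
grip_width: 18.4
```

```bash
python3 - <<'E'
from h import *
st=observe(); print(st["tool_pos"],np.abs(st["joint_velocities"]).max(),st["contact_force"])
im=get_image("wrist"); cv2.imwrite("pics/w5.png",im["color"][:,:,::-1])
np.save("w5.npy",{"im":im,"st":st},allow_pickle=True)
plan([462.5,-31,115],-.391)
C=rot(st["orientation"])
for r in range(5,330,20):
    p=world(im,(r,248),st=st); print(r, p.round(1), (C.T@(p-st["tool_pos"])).round(1))
E
```

```text
[463.77203311 -25.50201499 116.12318034] 0.005144443922901706 [ 0.30628725 -0.23772515 -1.61877186]
shift [0.0063 0.0039 0.0277] turn [ 0.0058 -0.0001  0.0002] len mm 5.7 deg 0.53
5 [597.1 -78.5  55.4] [ 60.6 143.5  -0.5]
25 [583.7 -73.1  52.6] [ 63.5 129.1  -0.5]
45 [554.7 -61.5 125.4] [-9.4 97.8 -0.5]
65 [546.  -58.  126.1] [-10.   88.4  -0.5]
85 [537.5 -54.6 126.4] [-10.3  79.3  -0.5]
105 [529.3 -51.2 124.8] [-8.7 70.3 -0.5]
125 [520.9 -47.9 125.5] [-9.4 61.3 -0.5]
145 [512.5 -44.5 125.5] [-9.4 52.3 -0.5]
165 [504.1 -41.1 126.2] [-10.1  43.2  -0.5]
185 [500.6 -39.7 148.3] [-32.2  39.5  -0.5]
205 [492.8 -36.6 147.2] [-31.1  31.   -0.5]
225 [484.8 -33.4 147.1] [-31.   22.5  -0.6]
245 [477.3 -30.3 149. ] [-32.9  14.4  -0.6]
265 [467.3 -26.3 146.7] [-30.6   3.6  -0.6]
285 [457.8 -22.5 147. ] [-30.9  -6.7  -0.6]
305 [448.3 -18.6 148.5] [-32.3 -16.9  -0.6]
325 [471.9 -28.2 191.6] [-75.5   8.5  -0.5]
```

View pics/w5.png

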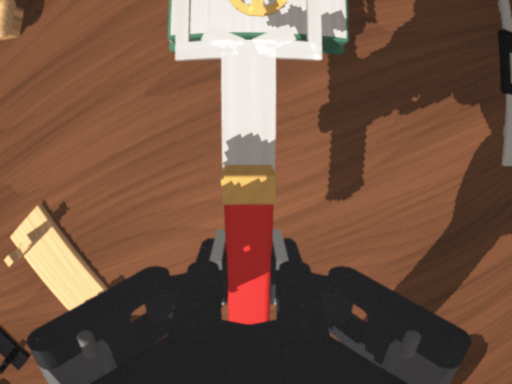

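Emit:
carry_out:
  rows:
    - [[1,0.05,0.004,0.028,0.006,0,0],[1,0.15,0.004,0.028,0.006,0,0],[1,0.2,0.004,0.028,0.006,0,0],[1,0.2,0.004,0.028,0.006,0,0]]

```text
time: 8.25
tool_pos: [462.2, -32.1, 75.8]
orientation: [-0.392, -0.588, -0.393, 0.588]
contact_force: [-0.1, -0.0, -2.3]
grip_width: 18.7
```

```bash
python3 - <<'E'
from h import *
st=observe(); print(st["tool_pos"],np.abs(st["joint_velocities"]).max(),st["contact_force"])
im=get_image("wrist"); cv2.imwrite("pics/w6.png",im["color"][:,:,::-1])
np.save("w6.npy",{"im":im,"st":st},allow_pickle=True)
plan([462.5,-31,47.5],-.391)
im2=get_image("side"); crop(im2,(105,225,180,320),"pics/s6.png",5)
crop(im,(0,80,150,350),"pics/w6c.png",4)
E
```

```text
[462.17426501 -32.14557895  75.77536143] 0.02034843445854921 [-0.11541193 -0.03979144 -2.33638197]
shift [ 0.1444 -0.0027 -0.0058] turn [-0.0016  0.      0.0001] len mm 28.9 deg 0.15
```

View pics/w6c.png

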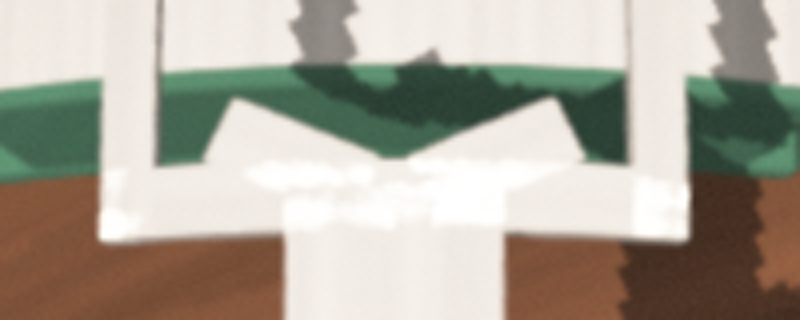

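View pics/s6.png

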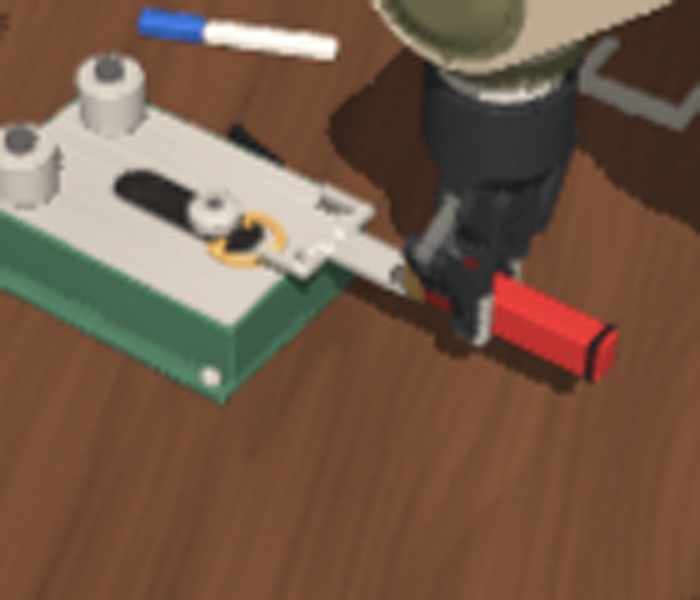

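Emit:
carry_out:
  rows:
    - [[1,0.06,-0.003,-0.006,0,0,0],[1,0.11,-0.003,-0.006,0,0,0],[1,0.13,-0.003,-0.006,0,0,0],[1,0.138,-0.003,-0.006,0,0,0],[1,0.138,-0.003,-0.006,0,0,0]]

```text
time: 8.98
tool_pos: [462.5, -31.0, 48.8]
orientation: [0.393, 0.588, 0.393, -0.588]
contact_force: [-0.9, 0.2, -2.0]
grip_width: 19.1
```

```bash
python3 - <<'E'
from h import *
st=observe(); print(st["tool_pos"],np.abs(st["joint_velocities"]).max(),st["contact_force"],st["torque"])
plan([462.5,-31,47.5],-.391)
im2=get_image("side"); crop(im2,(105,225,180,320),"pics/s7.png",5)
im=get_image("wrist"); C=rot(st["orientation"])
for c in (238,248,258):
  for r in (60,80,100,120,140,150):
    p=world(im,(r,c),st=st); print(p[2].round(1),end=" ")
for c in (185,312):
  for r in (2,10,18,26,34):
    p=world(im,(r,c),st=st); print(p[2].round(1),end=" ")
print([world(im,(r,c),st=st)[2].round(1) for r in (5,12) for c in range(215,290,10)])
E
```

```text
[462.51354947 -30.98398459  48.82472582] 0.006418086152428981 [-0.92196422  0.23585932 -2.03922528] [-0.02110664  0.00244098  0.03610837]
shift [ 0.0066 -0.      0.0001] turn [-0.0017 -0.     -0.0001] len mm 1.3 deg 0.15
58.2 58.4 58.9 57.7 57.8 58.1 59.0 58.1 59.0 58.6 57.7 59.1 58.7 58.7 58.0 58.2 57.1 56.5 58.4 57.8 57.5 57.3 57.8 57.3 59.0 57.7 58.9 58.0 [np.float64(51.2), np.float64(49.4), np.float64(50.8), np.float64(50.6), np.float64(50.8), np.float64(51.2), np.float64(49.8), np.float64(50.3), np.float64(40.0), np.float64(40.7), np.float64(40.1), np.float64(39.9), np.float64(40.7), np.float64(40.2), np.float64(40.9), np.float64(40.3)]
```

View pics/s7.png

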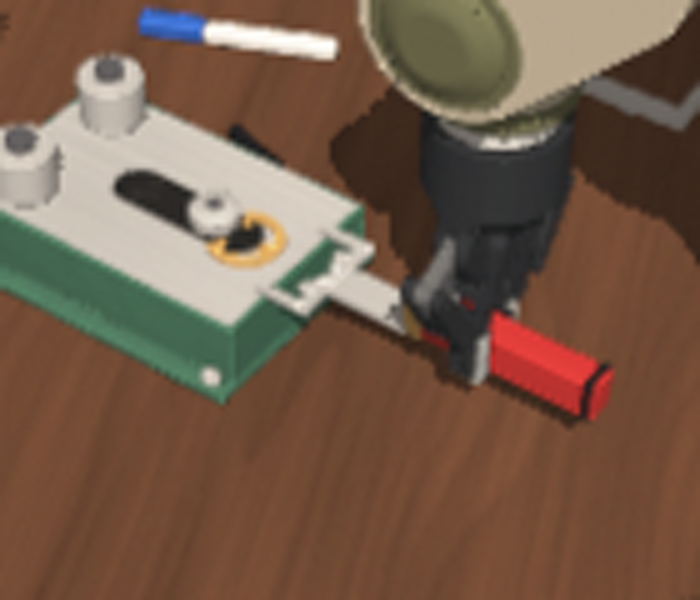

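Emit:
carry_out:
  rows:
    - [[1,0.006,0.02,0,0,0,0],[1,0.006,0.05,0,0,0,0],[1,0.006,0.08,0,0,0,0],[1,0.006,0.1,0,0,0,0],[1,0.006,0.11,0,0,0,0],[1,0.006,0.11,0,0,0,0]]

```text
time: 9.82
tool_pos: [482.7, -39.4, 47.5]
orientation: [-0.393, -0.588, -0.393, 0.588]
contact_force: [0.1, 0.3, -2.4]
grip_width: 18.7
```

```bash
cat > s.py <<'E'
from h import *
import sys
st=observe(); u=np.array([np.cos(-.391),np.sin(-.391)]); n=np.array([-u[1],u[0]])
v=st["tool_pos"][:2]-np.array([462.5,-31]); F=st["contact_force"]
print("t",st["time"],"adv",(v@u).round(2),"lat",(v@n).round(2),"z",st["tool_pos"][2].round(2),"Fpush",(-F[:2]@u).round(2),"Flat",(F[:2]@n).round(2),"Fz",F[2].round(2),"T",st["torque"].round(3),"yawpitch",(R.from_matrix(rot(st["orientation"]).T@Rdes(-.391)).as_rotvec()).round(4),"g",st["grip_width"].round(2))
if len(sys.argv)>1:
    a=get_image("side");b=get_image("scene")
    A=cv2.resize(a["color"][110:190,180:280,::-1],None,fx=5,fy=5,interpolation=cv2.INTER_CUBIC)
    B=cv2.resize(b["color"][180:260,100:200,::-1],None,fx=5,fy=5,interpolation=cv2.INTER_CUBIC)
    o=np.vstack([A,B]); o=np.hstack([A,B]); cv2.imwrite(sys.argv[1],cv2.resize(o,(800,320)))
E
python3 s.py pics/p1.png
```

```text
Traceback (most recent call last):
  File "s.py", line 5, in <module>
    print("t",st["time"],"adv",(v@u).round(2),"lat",(v@n).round(2),"z",st["tool_pos"][2].round(2),"Fpush",(-F[:2]@u).round(2),"Flat",(F[:2]@n).round(2),"Fz",F[2].round(2),"T",st["torque"].round(3),"yawpitch",(R.from_matrix(rot(st["orientation"]).T@Rdes(-.391)).as_rotvec()).round(4),"g",st["grip_width"].round(2))
                                                                                                                                                                                                                                                                                               ^^^^^^^^^^^^^^^^^^^^^^
AttributeError: 'float' object has no attribute 'round'
```

```bash
sed -i 's/st\["grip_width"\].round(2)/round(st["grip_width"],2)/' s.py
python3 s.py pics/p1.png
```

```text
t 9.825 adv 21.92 lat -0.06 z 47.54 Fpush 0.04 Flat 0.28 Fz -2.39 T [ 0.012  0.016 -0.003] yawpitch [-0.0026  0.      0.0001] g 18.73
```

View pics/p1.png

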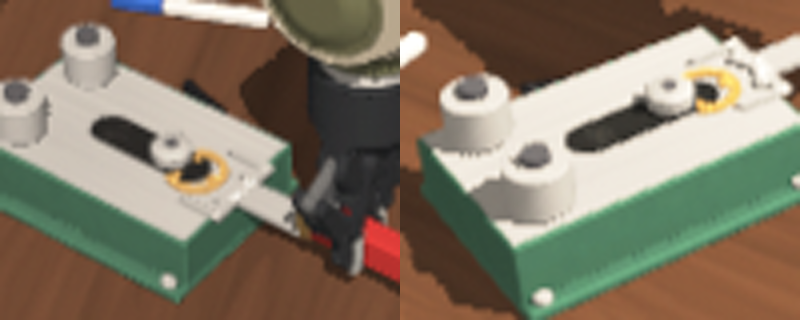

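Emit:
carry_out:
  rows:
    - [[1,0,0.006,0,0,0,0],[1,0,0.012,0,0,0,0],[1,0,0.018,0,0,0,0],[1,0,0.024,0,0,0,0],[1,0,0.03,0,0,0,0],[1,0,0.036,0,0,0,0],[1,0,0.04,0,0,0,0],[1,0,0.04,0,0,0,0]]

```text
time: 10.92
tool_pos: [490.1, -42.5, 47.6]
orientation: [-0.393, -0.588, -0.393, 0.588]
contact_force: [0.6, 0.8, -2.0]
grip_width: 18.9
```

```bash
python3 s.py pics/p2.png
```

```text
t 10.925 adv 29.93 lat -0.07 z 47.56 Fpush -0.24 Flat 0.93 Fz -2.02 T [ 0.006 -0.035  0.044] yawpitch [-0.0027 -0.      0.0001] g 18.87
```

View pics/p2.png

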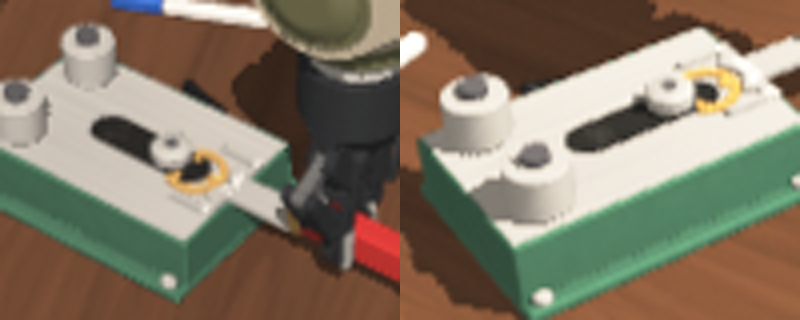

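Emit:
carry_out:
  rows:
    - [[1,0,0.004,0,0,0,0],[1,0,0.008,0,0,0,0],[1,0,0.012,0,0,0,0],[1,0,0.016,0,0,0,0],[1,0,0.02,0,0,0,0],[1,0,0.024,0,0,0,0],[1,0,0.028,0,0,0,0],[1,0,0.028,0,0,0,0]]

```text
time: 12.02
tool_pos: [495.3, -44.6, 47.6]
orientation: [-0.393, -0.588, -0.393, 0.588]
contact_force: [-0.3, 0.2, -1.6]
grip_width: 19.0
```

```bash
python3 s.py pics/p3.png
```

```text
t 12.025 adv 35.56 lat -0.09 z 47.56 Fpush 0.35 Flat 0.03 Fz -1.55 T [0.013 0.004 0.043] yawpitch [-0.0027  0.     -0.    ] g 18.95
```

View pics/p3.png

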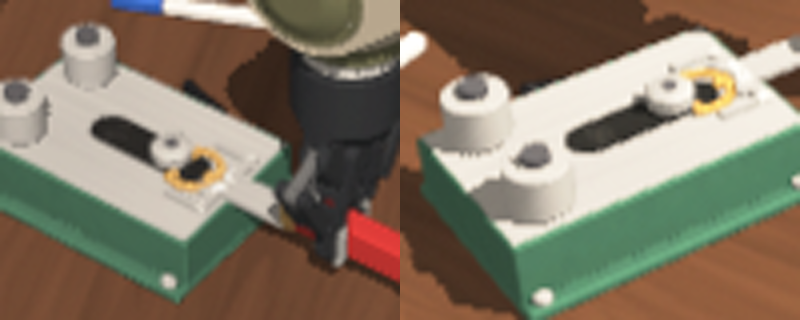

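Emit:
carry_out:
  rows:
    - [[1,0,0.003,0,0,0,0],[1,0,0.006,0,0,0,0],[1,0,0.009,0,0,0,0],[1,0,0.012,0,0,0,0],[1,0,0.015,0,0,0,0],[1,0,0.018,0,0,0,0],[1,0,0.021,0,0,0,0]]

```text
time: 13.0
tool_pos: [499.1, -46.2, 47.6]
orientation: [-0.392, -0.588, -0.393, 0.588]
contact_force: [-0.7, 0.2, -1.4]
grip_width: 18.9
```

```bash
python3 s.py pics/p4.png
```

```text
t 13.0 adv 39.68 lat -0.1 z 47.56 Fpush 0.76 Flat -0.06 Fz -1.41 T [-0.008  0.246 -0.017] yawpitch [-0.0027  0.      0.0002] g 18.86
```

View pics/p4.png

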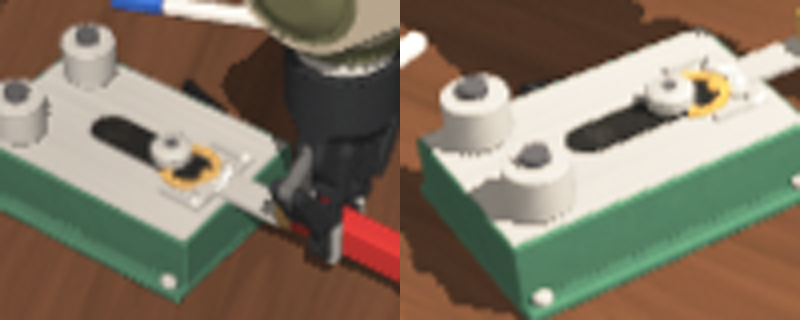

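Emit:
carry_out:
  rows:
    - [[1,0,0.003,0,0,0,0],[1,0,0.006,0,0,0,0],[1,0,0.009,0,0,0,0],[1,0,0.012,0,0,0,0],[1,0,0.015,0,0,0,0],[1,0,0.018,0,0,0,0]]

```text
time: 13.85
tool_pos: [502.5, -47.6, 47.5]
orientation: [-0.392, -0.588, -0.393, 0.588]
contact_force: [-2.9, 1.6, -1.8]
grip_width: 18.6
```

```bash
python3 s.py pics/p5.png
```

```text
t 13.85 adv 43.29 lat -0.11 z 47.5 Fpush 3.32 Flat 0.39 Fz -1.81 T [0.182 0.453 0.012] yawpitch [-0.0027 -0.      0.0002] g 18.6
```

View pics/p5.png

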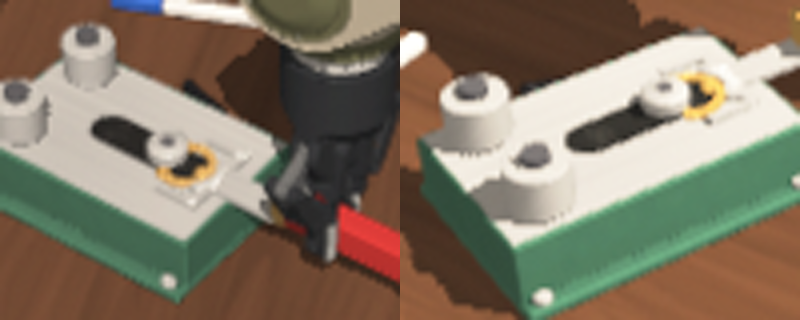

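Emit:
carry_out:
  rows:
    - [[1,0,0.004,0,0,0,0],[1,0,0.008,0,0,0,0],[1,0,0.012,0,0,0,0],[1,0,0.016,0,0,0,0],[1,0,0.02,0,0,0,0]]

```text
time: 14.58
tool_pos: [506.3, -49.2, 47.6]
orientation: [0.393, 0.588, 0.393, -0.588]
contact_force: [-3.5, 0.9, -2.2]
grip_width: 18.7
```

```bash
python3 s.py
```

```text
t 14.575 adv 47.39 lat -0.12 z 47.59 Fpush 3.57 Flat -0.5 Fz -2.22 T [ 0.239  0.588 -0.003] yawpitch [-0.0026 -0.     -0.0001] g 18.72
```

Emit:
carry_out:
  rows:
    - [[1,0,0.004,0,0,0,0],[1,0,0.008,0,0,0,0],[1,0,0.012,0,0,0,0],[1,0,0.016,0,0,0,0]]

```text
time: 15.08
tool_pos: [509.2, -50.4, 47.6]
orientation: [0.393, 0.588, 0.393, -0.588]
contact_force: [-2.7, 1.5, -2.5]
grip_width: 18.8
```

```bash
python3 s.py
```

```text
t 15.075 adv 50.57 lat -0.12 z 47.6 Fpush 3.04 Flat 0.33 Fz -2.47 T [ 0.231  0.53  -0.004] yawpitch [-0.0026  0.     -0.    ] g 18.84
```

Emit:
carry_out:
  rows:
    - [[1,0,0.004,0,0,0,0],[1,0,0.008,0,0,0,0],[1,0,0.012,0,0,0,0],[1,0,0.016,0,0,0,0]]

```text
time: 15.58
tool_pos: [512.1, -51.6, 47.6]
orientation: [-0.393, -0.588, -0.393, 0.588]
contact_force: [-2.5, 1.7, -1.5]
grip_width: 18.5
```

```bash
python3 s.py
```

```text
t 15.575 adv 53.74 lat -0.11 z 47.57 Fpush 3.02 Flat 0.64 Fz -1.53 T [ 0.193  0.493 -0.044] yawpitch [-0.0026 -0.      0.0001] g 18.52
```

Emit:
carry_out:
  rows:
    - [[1,0,0.004,0,0,0,0],[1,0,0.008,0,0,0,0],[1,0,0.012,0,0,0,0],[1,0,0.016,0,0,0,0]]

```text
time: 16.08
tool_pos: [515.1, -52.8, 47.6]
orientation: [0.393, 0.588, 0.393, -0.588]
contact_force: [-2.5, 1.4, -1.5]
grip_width: 18.7
```

```bash
python3 s.py
```

```text
t 16.075 adv 56.97 lat -0.13 z 47.59 Fpush 2.84 Flat 0.38 Fz -1.55 T [0.274 0.502 0.054] yawpitch [-0.0027 -0.     -0.    ] g 18.7
```

Emit:
carry_out:
  rows:
    - [[1,0,0.004,0,0,0,0],[1,0,0.008,0,0,0,0],[1,0,0.012,0,0,0,0],[1,0,0.016,0,0,0,0]]

```text
time: 16.58
tool_pos: [518.1, -54.1, 47.6]
orientation: [0.393, 0.588, 0.393, -0.588]
contact_force: [-2.5, 1.8, -2.9]
grip_width: 18.9
```

```bash
python3 s.py pics/p6.png
```

```text
t 16.575 adv 60.18 lat -0.15 z 47.6 Fpush 2.98 Flat 0.74 Fz -2.9 T [0.231 0.514 0.023] yawpitch [-0.0027 -0.     -0.    ] g 18.94
```

View pics/p6.png

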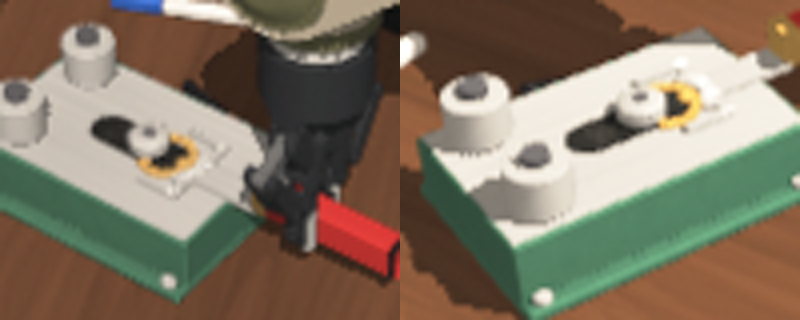

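Emit:
carry_out:
  rows:
    - [[1,0,0.004,0,0,0,0],[1,0,0.008,0,0,0,0],[1,0,0.012,0,0,0,0],[1,0,0.016,0,0,0,0]]

```text
time: 17.18
tool_pos: [521.0, -55.3, 47.6]
orientation: [-0.393, -0.588, -0.393, 0.588]
contact_force: [-3.3, 1.9, -2.2]
grip_width: 19.0
```

```bash
python3 s.py
```

```text
t 17.175 adv 63.35 lat -0.16 z 47.57 Fpush 3.77 Flat 0.47 Fz -2.18 T [0.231 0.471 0.019] yawpitch [-0.0026 -0.      0.0001] g 18.95
```

Emit:
carry_out:
  rows:
    - [[1,0,0.004,0,0,0,0],[1,0,0.008,0,0,0,0],[1,0,0.012,0,0,0,0],[1,0,0.016,0,0,0,0]]

```text
time: 17.68
tool_pos: [524.0, -56.5, 47.6]
orientation: [-0.393, -0.588, -0.393, 0.588]
contact_force: [-2.4, 2.3, -2.0]
grip_width: 19.0
```

```bash
python3 s.py
```

```text
t 17.675 adv 66.55 lat -0.17 z 47.57 Fpush 3.08 Flat 1.18 Fz -1.98 T [0.204 0.524 0.016] yawpitch [-0.0027 -0.      0.0001] g 19.03
```

Emit:
carry_out:
  rows:
    - [[1,0,0.004,0,0,0,0],[1,0,0.008,0,0,0,0],[1,0,0.012,0,0,0,0],[1,0,0.016,0,0,0,0]]

```text
time: 18.18
tool_pos: [526.9, -57.7, 47.6]
orientation: [-0.393, -0.588, -0.393, 0.588]
contact_force: [-3.8, 0.7, -1.7]
grip_width: 18.9
```

```bash
python3 s.py
```

```text
t 18.175 adv 69.74 lat -0.16 z 47.56 Fpush 3.8 Flat -0.77 Fz -1.67 T [0.203 0.467 0.049] yawpitch [-0.0027 -0.      0.0001] g 18.9
```

Emit:
carry_out:
  rows:
    - [[1,0,0.004,0,0,0,0],[1,0,0.008,0,0,0,0],[1,0,0.012,0,0,0,0],[1,0,0.016,0,0,0,0]]

```text
time: 18.68
tool_pos: [529.9, -59.0, 47.6]
orientation: [0.393, 0.588, 0.393, -0.588]
contact_force: [-2.6, 1.8, -2.1]
grip_width: 18.7
```

```bash
python3 s.py pics/p7.png
```

```text
t 18.675 adv 72.97 lat -0.19 z 47.59 Fpush 3.06 Flat 0.7 Fz -2.1 T [0.281 0.481 0.038] yawpitch [-0.0027 -0.      0.    ] g 18.72
```

View pics/p7.png

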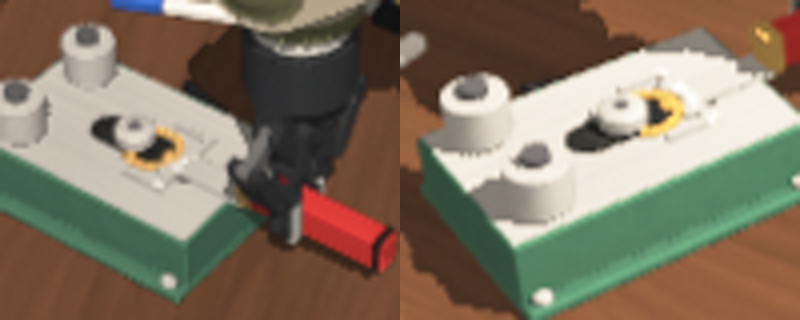

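Emit:
carry_out:
  rows:
    - [[1,0,0.004,0,0,0,0],[1,0,0.008,0,0,0,0],[1,0,0.012,0,0,0,0]]

```text
time: 19.15
tool_pos: [532.1, -59.9, 47.6]
orientation: [-0.393, -0.588, -0.393, 0.588]
contact_force: [-3.5, 1.3, -2.7]
grip_width: 18.7
```

```bash
python3 s.py
```

```text
t 19.15 adv 75.36 lat -0.18 z 47.59 Fpush 3.74 Flat -0.14 Fz -2.7 T [0.265 0.515 0.066] yawpitch [-0.0027  0.      0.    ] g 18.67
```

Emit:
carry_out:
  rows:
    - [[1,0,0.004,0,0,0,0],[1,0,0.008,0,0,0,0],[1,0,0.012,0,0,0,0]]

```text
time: 19.52
tool_pos: [534.3, -60.8, 47.6]
orientation: [0.393, 0.588, 0.393, -0.588]
contact_force: [-2.6, 1.4, -2.5]
grip_width: 18.9
```

```bash
python3 s.py
```

```text
t 19.525 adv 77.78 lat -0.2 z 47.58 Fpush 2.94 Flat 0.33 Fz -2.51 T [0.315 0.542 0.083] yawpitch [-0.0027 -0.     -0.    ] g 18.89
```

Emit:
carry_out:
  rows:
    - [[1,0,0.004,0,0,0,0],[1,0,0.008,0,0,0,0],[1,0,0.012,0,0,0,0]]

```text
time: 19.9
tool_pos: [536.2, -61.6, 47.5]
orientation: [-0.392, -0.588, -0.393, 0.588]
contact_force: [-5.9, 2.5, -0.7]
grip_width: 18.6
```

```bash
python3 s.py
```

```text
t 19.9 adv 79.78 lat -0.17 z 47.48 Fpush 6.4 Flat 0.03 Fz -0.65 T [0.465 0.895 0.065] yawpitch [-0.0026  0.      0.0011] g 18.61
```

Emit:
carry_out:
  rows:
    - [[1,0,0.0015,0,0,0,0],[1,0,0.003,0,0,0,0]]

```text
time: 20.15
tool_pos: [536.6, -61.7, 47.5]
orientation: [-0.392, -0.588, -0.393, 0.588]
contact_force: [-4.3, 2.8, 0.3]
grip_width: 18.9
```

```bash
python3 s.py
```

```text
t 20.15 adv 80.18 lat -0.18 z 47.47 Fpush 5.08 Flat 0.92 Fz 0.33 T [0.35  0.738 0.055] yawpitch [-0.0026  0.0001  0.0015] g 18.87
```

Emit:
carry_out:
  rows:
    - [[1,-0.001,0.0015,0,0,0,0],[1,-0.002,0.003,0,0,0,0]]

```text
time: 20.4
tool_pos: [537.1, -62.0, 47.8]
orientation: [-0.392, -0.588, -0.393, 0.588]
contact_force: [-5.1, 2.8, -1.6]
grip_width: 18.6
```

```bash
python3 s.py
```

```text
t 20.4 adv 80.74 lat -0.2 z 47.79 Fpush 5.77 Flat 0.66 Fz -1.61 T [0.399 0.869 0.031] yawpitch [-0.0026  0.0001  0.0016] g 18.59
```

Emit:
carry_out:
  rows:
    - [[1,0,0.0015,0,0,0,0],[1,0,0.003,0,0,0,0],[1,0,0.0045,0,0,0,0]]

```text
time: 20.78
tool_pos: [538.1, -62.4, 47.8]
orientation: [-0.392, -0.588, -0.393, 0.588]
contact_force: [-4.2, 0.6, -2.5]
grip_width: 18.9
```

```bash
python3 s.py
```

```text
t 20.775 adv 81.9 lat -0.23 z 47.82 Fpush 4.12 Flat -1.09 Fz -2.54 T [ 0.32   0.809 -0.012] yawpitch [-0.0027  0.0001  0.0009] g 18.87
```

Emit:
carry_out:
  rows:
    - [[1,0,0.0015,0,0,0,0],[1,0,0.003,0,0,0,0],[1,0,0.0045,0,0,0,0]]

```text
time: 21.15
tool_pos: [538.9, -62.7, 47.8]
orientation: [-0.392, -0.588, -0.393, 0.588]
contact_force: [-3.4, 2.7, -2.1]
grip_width: 18.7
```

```bash
python3 s.py pics/p8.png
```

```text
t 21.15 adv 82.7 lat -0.2 z 47.8 Fpush 4.17 Flat 1.25 Fz -2.12 T [ 0.263  0.703 -0.018] yawpitch [-0.0026  0.0001  0.0012] g 18.72
```

View pics/p8.png

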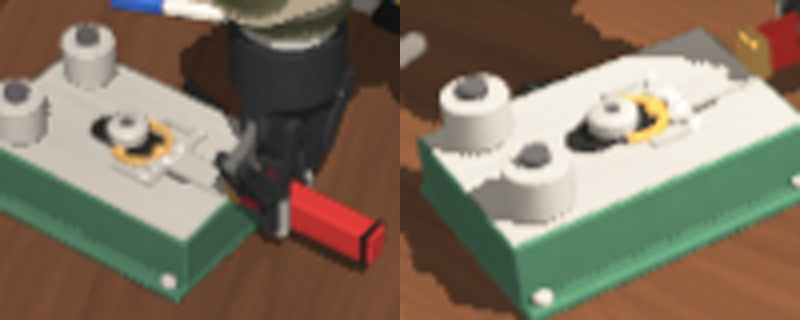

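Emit:
carry_out:
  rows:
    - [[1,0,0.002,0,0,0,0],[1,0,0.004,0,0,0,0],[1,0,0.006,0,0,0,0]]

```text
time: 21.62
tool_pos: [540.5, -63.4, 48.0]
orientation: [0.393, 0.588, 0.392, -0.588]
contact_force: [-4.0, 1.6, -3.2]
grip_width: 18.8
```

```bash
python3 s.py
```

```text
t 21.625 adv 84.44 lat -0.21 z 48.04 Fpush 4.3 Flat -0.05 Fz -3.21 T [0.302 0.619 0.079] yawpitch [-0.0027 -0.     -0.0003] g 18.81
```

```bash
cat > z.py <<'E'
from h import *
import sys
a=get_image("side");b=get_image("scene")
A=cv2.resize(a["color"][120:165,185:235,::-1],None,fx=8,fy=8,interpolation=cv2.INTER_CUBIC)
B=cv2.resize(b["color"][185:230,125:175,::-1],None,fx=8,fy=8,interpolation=cv2.INTER_CUBIC)
cv2.imwrite(sys.argv[1],np.hstack([A,B]))
E
python3 z.py pics/z1.png; python3 s.py
```

```text
t 21.725 adv 84.68 lat -0.24 z 48.12 Fpush 3.15 Flat 0.06 Fz -1.03 T [0.152 0.483 0.068] yawpitch [-0.0028 -0.     -0.0009] g 18.97
```

View pics/z1.png

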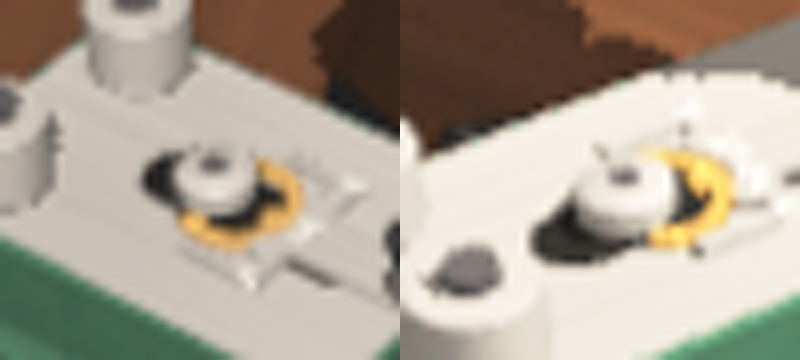

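```bash
python3 - <<'E'
from h import *
u=np.array([np.cos(-.391),np.sin(-.391)]); c0=np.array([608.6,-91.1])
for n,px in (("side",(120+163/8-.5,185+213/8-.5)),("scene",(185+177/8-.5,125+(625-400)/8-.5))):
    im=get_image(n); p=world(im,px,z=67)[:2]; print(n,p.round(1),((p-c0)@u).round(1))
    for t in ("clip_mid","groove"):
        for d in pinpoint(n,t)[:1]: 
            p=world(im,d["pixel"],z=53.5)[:2]; print(n,t,round(d["confidence"],2),p.round(1),((p-c0)@u).round(1))
E
```

```text
side [ 668.5 -114.9] 64.5
side clip_mid 0.41 [ 644.7 -109.3] 40.3
side groove 0.67 [461.4 220.5] -254.8
scene [ 669.9 -112.3] 64.8
scene clip_mid 0.39 [ 664.6 -103.4] 56.5
scene groove 0.6 [ 671.4 -115.4] 67.3
```

Emit:
carry_out:
  rows:
    - [[1,0.001,0.002,0,0,0,0],[1,0.001,0.004,0,0,0,0],[1,0.001,0.006,0,0,0,0]]

```text
time: 22.4
tool_pos: [541.4, -63.7, 47.8]
orientation: [-0.392, -0.588, -0.393, 0.588]
contact_force: [-4.4, 1.2, 0.0]
grip_width: 18.6
```

```bash
python3 s.py;python3 z.py pics/z2.png
```

```text
t 22.4 adv 85.42 lat -0.21 z 47.76 Fpush 4.53 Flat -0.62 Fz 0.01 T [ 0.303  0.585 -0.007] yawpitch [-0.0026 -0.      0.0003] g 18.63
```

View pics/z2.png

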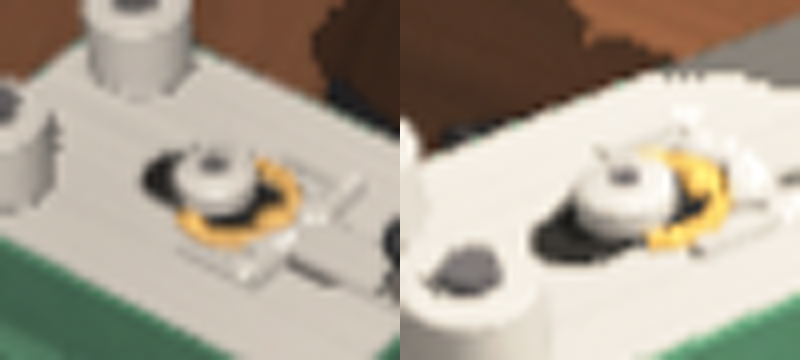

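Emit:
carry_out:
  rows:
    - [[1,-0.001,0.002,0,0,0,0],[1,-0.001,0.004,0,0,0,0],[1,-0.001,0.006,0,0,0,0]]

```text
time: 22.88
tool_pos: [542.7, -64.3, 48.0]
orientation: [0.393, 0.588, 0.393, -0.588]
contact_force: [-2.4, 2.3, -2.0]
grip_width: 19.2
```

```bash
python3 s.py
```

```text
t 22.875 adv 86.82 lat -0.21 z 47.97 Fpush 3.13 Flat 1.22 Fz -2.0 T [0.232 0.466 0.002] yawpitch [-0.0026 -0.     -0.0002] g 19.15
```

Emit:
carry_out:
  rows:
    - [[1,0,0.002,0,0,0,0],[1,0,0.004,0,0,0,0],[1,0,0.006,0,0,0,0]]

```text
time: 23.25
tool_pos: [543.8, -64.8, 48.0]
orientation: [0.393, 0.588, 0.392, -0.588]
contact_force: [-1.2, 1.1, -2.8]
grip_width: 18.8
```

```bash
python3 s.py;python3 z.py pics/z3.png
```

```text
t 23.25 adv 88.03 lat -0.23 z 48.02 Fpush 1.54 Flat 0.58 Fz -2.8 T [0.218 0.348 0.066] yawpitch [-0.0027 -0.     -0.0002] g 18.84
```

View pics/z3.png

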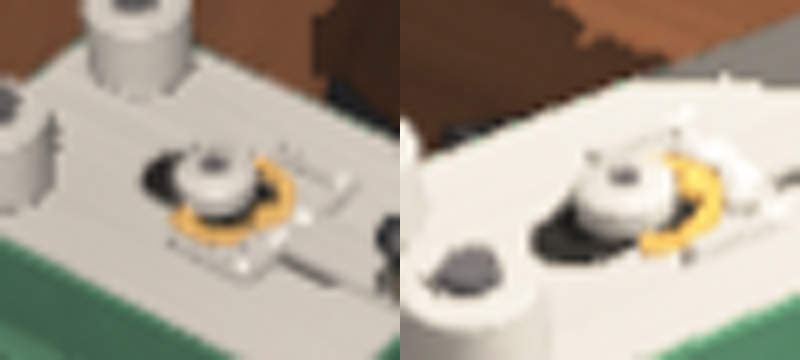

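Emit:
carry_out:
  rows:
    - [[1,0,0.002,0,0,0,0],[1,0,0.004,0,0,0,0],[1,0,0.006,0,0,0,0],[1,0,0.008,0,0,0,0]]

```text
time: 23.85
tool_pos: [545.4, -65.4, 48.1]
orientation: [0.393, 0.588, 0.392, -0.588]
contact_force: [-0.5, 0.9, -2.3]
grip_width: 19.3
```

```bash
python3 s.py;python3 z.py pics/z4.png
```

```text
t 23.85 adv 89.71 lat -0.22 z 48.06 Fpush 0.8 Flat 0.65 Fz -2.32 T [0.153 0.133 0.041] yawpitch [-0.0027 -0.     -0.0005] g 19.31
```

View pics/z4.png

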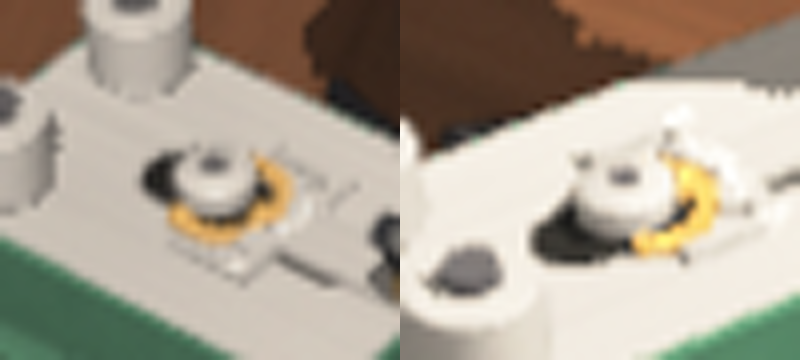

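Emit:
carry_out:
  rows:
    - [[1,0,0.002,0,0,0,0],[1,0,0.004,0,0,0,0],[1,0,0.006,0,0,0,0],[1,0,0.008,0,0,0,0]]

```text
time: 24.45
tool_pos: [546.8, -66.0, 48.0]
orientation: [0.393, 0.588, 0.392, -0.588]
contact_force: [-0.7, 1.2, -2.5]
grip_width: 19.0
```

```bash
python3 s.py;python3 z.py pics/z5.png
```

```text
t 24.45 adv 91.29 lat -0.25 z 48.03 Fpush 1.05 Flat 0.83 Fz -2.52 T [ 0.097  0.117 -0.049] yawpitch [-0.0027 -0.     -0.0004] g 18.97
```

View pics/z5.png

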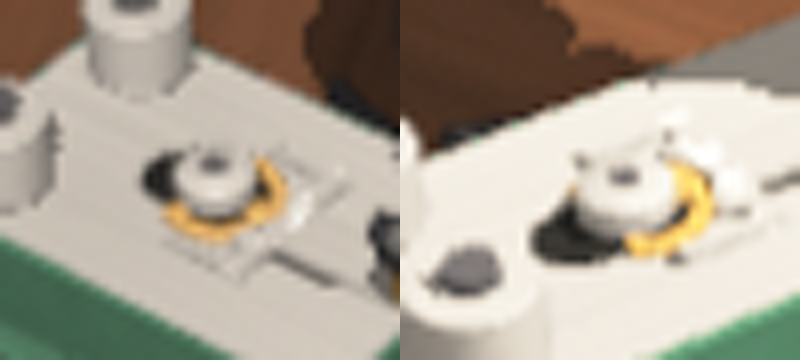

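Emit:
carry_out:
  rows:
    - [[1,0,0.002,0,0,0,0],[1,0,0.004,0,0,0,0],[1,0,0.006,0,0,0,0],[1,0,0.008,0,0,0,0],[1,0,0.01,0,0,0,0]]

```text
time: 25.18
tool_pos: [548.6, -66.7, 48.0]
orientation: [0.393, 0.588, 0.393, -0.588]
contact_force: [-0.1, 0.3, -2.5]
grip_width: 18.7
```

```bash
python3 s.py;python3 z.py pics/z6.png
```

```text
t 25.175 adv 93.17 lat -0.23 z 47.99 Fpush 0.21 Flat 0.25 Fz -2.53 T [-0.021  0.004  0.011] yawpitch [-0.0027 -0.     -0.0001] g 18.67
```

View pics/z6.png

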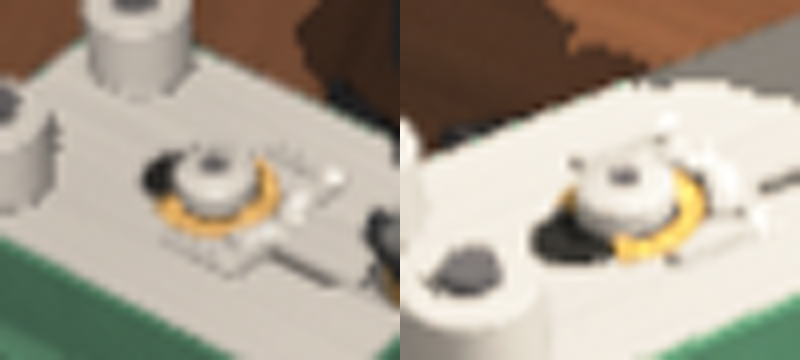

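```bash
python3 - <<'E'
from h import *
u=np.array([np.cos(-.391),np.sin(-.391)]); c0=np.array([608.6,-91.1])
p0=c0+64.65*u
for n,cr in (("side",(120,185)),("scene",(185,125))):
    im=get_image(n); col=im["color"].copy()
    big=cv2.resize(col[cr[0]:cr[0]+45,cr[1]:cr[1]+50,::-1],None,fx=8,fy=8,interpolation=cv2.INTER_CUBIC)
    for g,cl in ((64.65,(0,255,0)),(60,(255,0,0))):
        q=c0+g*u; pts=[]
        for a in np.linspace(0,2*np.pi,60):
            r,c=proj(im,np.array([q[0]+23*np.cos(a),q[1]+23*np.sin(a),55.]))
            pts.append([(c-cr[1]+.5)*8,(r-cr[0]+.5)*8])
        cv2.polylines(big,[np.int32(pts)],True,cl,1)
    if n=="side": A=big
cv2.imwrite("pics/z7.png",np.hstack([A,big]))
E
```

```text
(no output)
```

View pics/z7.png

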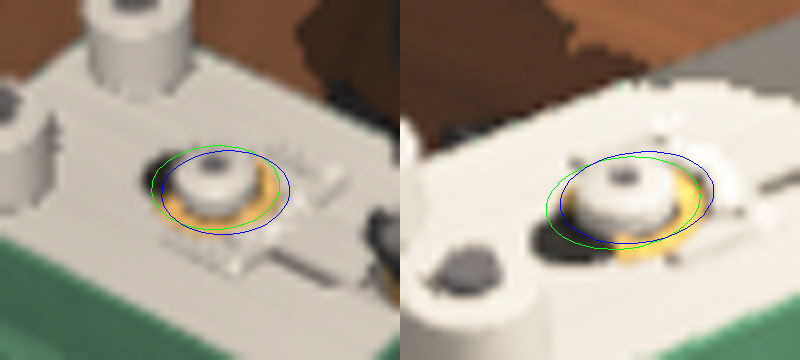

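Emit:
carry_out:
  rows:
    - [[1,0,0.0025,0,0,0,0],[1,0,0.005,0,0,0,0],[1,0,0.0075,0,0,0,0],[1,0,0.0075,0,0,0,0]]

```text
time: 25.88
tool_pos: [549.9, -67.3, 48.0]
orientation: [0.393, 0.588, 0.393, -0.588]
contact_force: [-0.1, 0.1, -2.0]
grip_width: 18.6
```

```bash
python3 s.py
```

```text
t 25.875 adv 94.64 lat -0.23 z 47.97 Fpush 0.14 Flat 0.02 Fz -1.98 T [ 0.036  0.013 -0.029] yawpitch [-0.0027 -0.     -0.    ] g 18.64
```

Emit:
carry_out:
  rows:
    - [[1,0,0.0025,0,0,0,0],[1,0,0.005,0,0,0,0],[1,0,0.0075,0,0,0,0],[1,0,0.0075,0,0,0,0]]

```text
time: 26.38
tool_pos: [550.7, -67.6, 47.8]
orientation: [-0.392, -0.588, -0.393, 0.588]
contact_force: [-4.1, 2.1, -0.5]
grip_width: 18.9
```

```bash
python3 s.py; python3 z.py pics/z8.png
```

```text
t 26.375 adv 95.47 lat -0.22 z 47.8 Fpush 4.55 Flat 0.35 Fz -0.46 T [ 0.222  0.594 -0.06 ] yawpitch [-0.0026  0.0001  0.0017] g 18.85
```

View pics/z8.png

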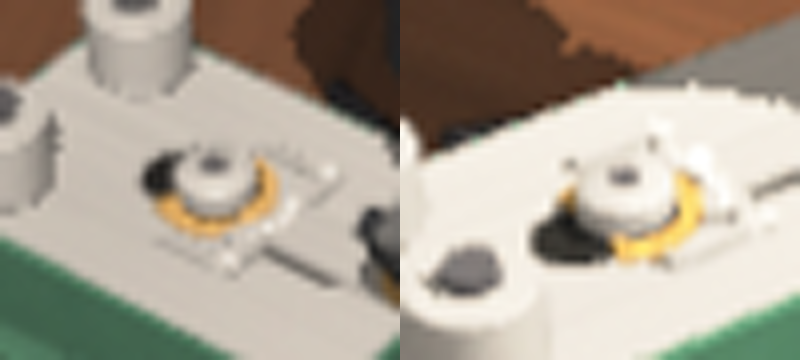

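Emit:
carry_out:
  rows:
    - [[1,-0.001,-0.01,0,0,0,0],[1,-0.001,-0.03,0,0,0,0],[1,-0.002,-0.07,0,0,0,0],[1,-0.003,-0.12,0,0,0,0],[1,-0.003,-0.18,0,0,0,0],[1,-0.003,-0.22,0,0,0,0],[1,-0.003,-0.22,0,0,0,0]]

```text
time: 27.35
tool_pos: [510.2, -50.8, 48.7]
orientation: [-0.393, -0.588, -0.393, 0.588]
contact_force: [0.1, 0.2, -2.1]
grip_width: 18.8
```

```bash
python3 s.py; python3 z.py pics/z9.png
```

```text
t 27.35 adv 51.66 lat -0.07 z 48.7 Fpush 0.03 Flat 0.24 Fz -2.09 T [ 0.003 -0.022  0.022] yawpitch [-0.0025 -0.      0.0001] g 18.76
```

View pics/z9.png

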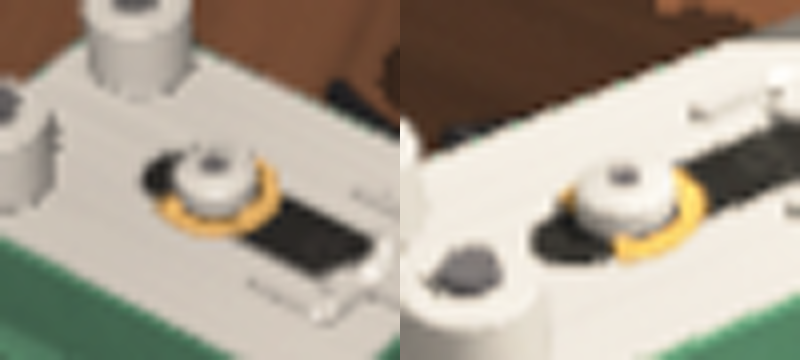

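Emit:
carry_out:
  rows:
    - [[1,-0.1,0,0,0,0,0],[1,-0.3,0,0,0,0,0],[1,-0.45,0.06,0,0,0,0],[1,-0.45,0.1,0,0,0,0],[1,-0.45,0.1,0,0,0,0],[1,-0.45,0.1,0,0,0,0]]

```text
time: 28.2
tool_pos: [528.3, -58.4, 137.0]
orientation: [-0.392, -0.587, -0.393, 0.589]
contact_force: [0.3, -0.4, -1.4]
grip_width: 18.8
```

```bash
python3 - <<'E'
from h import *
st=observe(); print(st["tool_pos"],np.abs(st["joint_velocities"]).max(),st["contact_force"])
im=get_image("wrist")
np.save("w9.npy",{"im":im,"st":st},allow_pickle=True)
crop(im,(0,110,180,320),"pics/w9.png",5)
E
```

```text
[528.28912205 -58.37120459 137.02934653] 0.007470804511758309 [ 0.25252477 -0.44144589 -1.4428015 ]
```

View pics/w9.png

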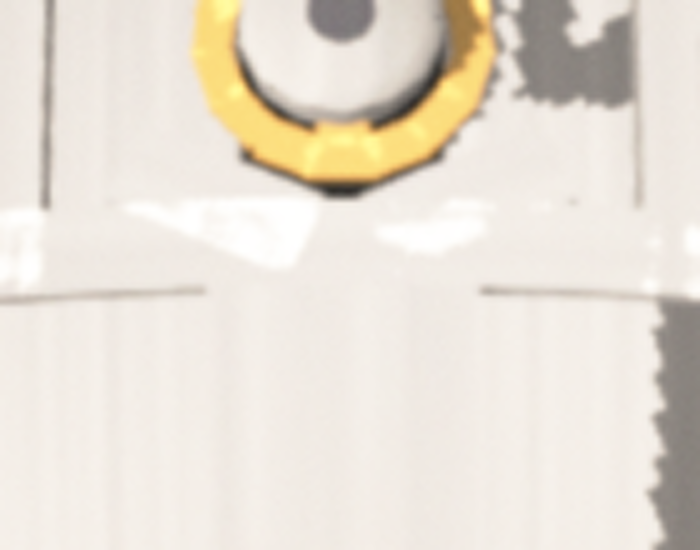

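```bash
python3 - <<'E'
from h import *
D=np.load("w9.npy",allow_pickle=True).item(); im,st=D["im"],D["st"]
u=np.array([np.cos(-.391),np.sin(-.391)]);c0=np.array([608.6,-91.1])
W=lambda x,y,z:world(im,((y)/5-.5,180+x/5-.5),z=z,st=st)[:2]
for nm,x,y,z in (("ring back",342,182,55),("ring bot",342,184,52),("post c",342,10,67),("post head rim back bottom",342,118,60),("head rim top",342,100,67)):
    p=W(x,y,z); print(nm,p.round(1),((p-c0)@u).round(1))
E
```

```text
ring back [ 644.3 -105.9] 38.7
ring bot [ 644.7 -106.1] 39.1
post c [ 666.6 -115.2] 62.8
post head rim back bottom [ 652.6 -109.4] 47.6
head rim top [ 653.2 -109.6] 48.3
```

```bash
python3 - <<'E'
from h import *
plan([466,215.3,137],.212)
E
```

```text
shift [ 0.0035 -0.8131 -1.1441] turn [-0.3856 -0.0004  0.0015] len mm 280.7 deg 34.7
```

Emit:
carry_out:
  rows:
    - [[1,0,-0.1,-0.12,-0.03,0,0],[1,0,-0.3,-0.36,-0.12,0,0],[1,0,-0.5,-0.6,-0.2,0,0],[1,0,-0.7,-0.9,-0.3,0,0],[1,0,-0.7,-0.9,-0.3,0,0],[1,0,-0.7,-0.9,-0.3,0,0]]

```text
time: 29.0
tool_pos: [468.6, 161.4, 138.2]
orientation: [0.519, 0.48, 0.519, -0.48]
contact_force: [0.3, -0.7, -0.7]
grip_width: 18.5
```

```bash
python3 - <<'E'
from h import *
plan([466,215.3,110],.212)
E
```

```text
shift [ 0.1409  0.0081 -0.2698] turn [-0.0854  0.0001  0.0004] len mm 60.9 deg 7.68
```

Emit:
carry_out:
  rows:
    - [[1,0.05,0.008,-0.14,-0.043,0,0],[1,0.1,0.008,-0.27,-0.085,0,0],[1,0.14,0.008,-0.27,-0.085,0,0],[1,0.14,0.008,-0.27,-0.085,0,0],[1,0.14,0.008,-0.27,-0.085,0,0]]

```text
time: 29.62
tool_pos: [466.8, 214.2, 110.9]
orientation: [0.55, 0.445, 0.549, -0.445]
contact_force: [1.4, -0.6, -2.2]
grip_width: 18.8
```

```bash
python3 - <<'E'
from h import *
plan([466,215.3,36],.212)
st=observe(); im=get_image("wrist"); cv2.imwrite("pics/w10.png",im["color"][:,:,::-1])
E
```

```text
shift [ 0.3743 -0.0027 -0.0063] turn [-0.0019  0.0001 -0.0002] len mm 74.9 deg 0.18
```

View pics/w10.png

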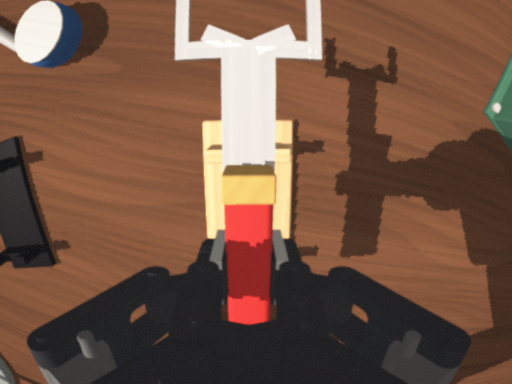

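Emit:
carry_out:
  rows:
    - [[1,0.08,-0.003,-0.006,-0.002,0,0],[1,0.2,-0.003,-0.006,-0.002,0,0],[1,0.3,-0.003,-0.006,-0.002,0,0],[1,0.34,-0.003,-0.006,-0.002,0,0],[1,0.374,-0.003,-0.006,-0.002,0,0],[1,0.395,-0.003,-0.006,-0.002,0,0],[1,0.41,-0.003,-0.006,-0.002,0,0],[1,0.415,-0.003,-0.006,-0.002,0,0]]

```text
time: 30.68
tool_pos: [465.5, 216.3, 27.7]
orientation: [0.551, 0.444, 0.551, -0.444]
contact_force: [-0.2, -0.1, -1.8]
grip_width: 19.1
```

```bash
python3 - <<'E'
from h import *
st=observe(); print(st["tool_pos"],st["contact_force"],st["torque"])
plan([466,215.3,25],.212)
E
```

```text
[465.51691817 216.31667181  27.66908521] [-0.19582295 -0.09272759 -1.80459609] [ 0.00921451 -0.00078758 -0.01950873]
shift [0.0133 0.0013 0.0055] turn [ 0.0014  0.     -0.0002] len mm 2.9 deg 0.13
```

Lower the last 2.5 mm until it rests, checking force.

Emit:
carry_out:
  rows:
    - [[1,0.004,0.001,0.005,0,0,0],[1,0.008,0.001,0.005,0,0,0],[1,0.012,0.001,0.005,0,0,0],[1,0.012,0.001,0.005,0,0,0]]

```text
time: 31.18
tool_pos: [465.8, 215.4, 25.1]
orientation: [0.551, 0.444, 0.551, -0.444]
contact_force: [0.4, 0.4, -2.4]
grip_width: 19.0
```

```bash
python3 - <<'E'
from h import *
st=observe(); print(st["tool_pos"],st["contact_force"],st["torque"])
plan([466,215.3,25],.212)
E
```

```text
[465.80108058 215.35426752  25.1386134 ] [ 0.41042779  0.41927793 -2.40201957] [ 0.02204936 -0.01972932  0.00647908]
shift [0.0007 0.0009 0.0005] turn [0.0014 0.     0.0001] len mm 0.2 deg 0.13
```

Not yet resting; a bit lower.

Emit:
carry_out:
  rows:
    - [[1,0.002,0,0,0,0,0],[1,0.004,0,0,0,0,0],[1,0.004,0,0,0,0,0]]

```text
time: 31.55
tool_pos: [465.9, 215.4, 25.0]
orientation: [0.551, 0.444, 0.551, -0.444]
contact_force: [-3.1, 0.2, 6.0]
grip_width: 18.8
```

```bash
python3 - <<'E'
from h import *
st=observe(); print(st["tool_pos"],st["contact_force"],st["torque"])
E
```

```text
[465.88295228 215.38328162  24.97204009] [-3.13859432  0.20344959  6.02181583] [-0.17081061  0.44546999 -0.00496281]
```

Emit:
carry_out:
  rows:
    - [[0.6,-0.002,0,0,0,0,0],[0.3,-0.002,0,0,0,0,0],[0,-0.002,0,0,0,0,0],[0,-0.002,0,0,0,0,0],[0,-0.002,0,0,0,0,0],[0,-0.05,0,0,0,0,0],[0,-0.2,0,0,0,0,0],[0,-0.5,0,0,0,0,0],[0,-0.7,0,0,0,0,0],[0,-0.7,0,0,0,0,0],[0,-0.7,0,0,0,0,0]]

```text
time: 32.92
tool_pos: [465.4, 215.3, 163.9]
orientation: [0.55, 0.443, 0.551, -0.444]
contact_force: [0.6, -0.5, 0.8]
grip_width: 85.3
```

```bash
python3 - <<'E'
from h import *
st=observe(); print(st["tool_pos"],st["contact_force"],st["grip_width"],st["time"])
im=get_image("wrist"); cv2.imwrite("pics/w11.png",im["color"][:,:,::-1])
np.save("w11.npy",{"im":im,"st":st},allow_pickle=True)
for r in range(20,260,20):
    p=world(im,(r,249),st=st); print(r,p.round(1))
a=-.391;d=np.array([np.cos(a),np.sin(a)]); p=np.array([665,-114])-45*d
plan([*p,170],a)
E
```

```text
[465.38463905 215.25114914 163.86524685] [ 0.55545831 -0.54526442  0.82523883] 85.28142853512226 32.925
20 [626.3 250.7   0. ]
40 [604.6 246.    0. ]
60 [ 5.835e+02  2.414e+02 -1.000e-01]
80 [559.6 236.3  32.8]
100 [541.4 232.4  35.6]
120 [523.5 228.5  33.8]
140 [507.8 225.1  57.1]
160 [491.1 221.5  57.1]
180 [473.8 217.7  56.5]
200 [456.2 213.9  56.9]
220 [437.4 209.8  55.6]
240 [417.6 205.5  55.1]
shift [-0.0338  0.4409  1.6927] turn [0.3853 0.0004 0.0012] len mm 349.9 deg 34.67
```

View pics/w11.png

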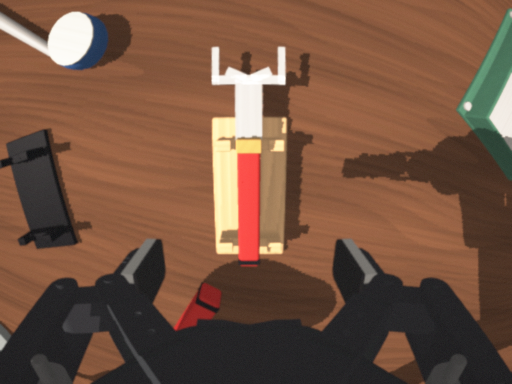

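Emit:
carry_out:
  rows:
    - [[0,0,0.22,0.85,0.19,0,0],[0,0,0.22,0.85,0.19,0,0],[0,0,0.22,0.85,0.19,0,0],[0,0,0.22,0.85,0.19,0,0],[0,0,0.22,0.85,0.19,0,0]]

```text
time: 33.6
tool_pos: [544.3, 59.0, 163.4]
orientation: [-0.478, -0.52, -0.479, 0.521]
contact_force: [0.3, 0.4, -0.3]
grip_width: 85.6
```

```bash
python3 - <<'E'
from h import *
a=-.391;d=np.array([np.cos(a),np.sin(a)]); p=np.array([665,-114])-45*d
plan([*p,170],a)
E
```

```text
shift [-0.0344  0.4594  0.743 ] turn [0.1953 0.     0.0014] len mm 174.8 deg 17.57
```

Emit:
carry_out:
  rows:
    - [[0,-0.03,0.46,0.74,0.195,0,0],[0,-0.03,0.46,0.74,0.195,0,0],[0,-0.03,0.46,0.74,0.195,0,0],[0,-0.03,0.46,0.74,0.195,0,0],[0,-0.03,0.46,0.74,0.195,0,0],[0,-0.03,0.46,0.74,0.195,0,0]]

```text
time: 34.35
tool_pos: [623.9, -94.9, 170.5]
orientation: [-0.394, -0.587, -0.394, 0.587]
contact_force: [-0.6, -0.2, -0.0]
grip_width: 85.5
```

```bash
python3 - <<'E'
from h import *
from scipy.optimize import least_squares
st=observe(); print(st["tool_pos"],np.abs(st["joint_velocities"]).max(),st["contact_force"])
im=get_image("wrist"); crop(im,(90,200,185,315),"pics/w12.png",6)
np.save("w12.npy",{"im":im,"st":st},allow_pickle=True)
a=-.391;u=np.array([np.cos(a),np.sin(a)]);n=np.array([-u[1],u[0]]);c0=np.array([608.6,-91.1])
for t in ["clip_mid","groove"]:
    for d in pinpoint("wrist",t)[:2]:
        p=world(im,d["pixel"],z=53.5,st=st)[:2]; print(t,np.round(d["pixel"],1),round(d["confidence"],2),((p-c0)@u).round(1),((p-c0)@n).round(1))
hsv=cv2.cvtColor(im["color"],cv2.COLOR_RGB2HSV)
m=cv2.inRange(hsv,(15,90,100),(32,255,255)); m[:90]=0;m[200:]=0;m[:,:185]=0;m[:,315:]=0
ys,xs=np.nonzero(m); P=np.array([world(im,(r,c),z=55,st=st)[:2] for r,c in zip(ys,xs)]); g=P.mean(0)
for _ in range(6):
    v=P-g; an=np.arctan2(v[:,1],v[:,0]); rr=np.hypot(*v.T); pts=[]
    for k in np.arange(-np.pi,np.pi,0.15):
        s=(an>=k)&(an<k+.15)
        if s.any(): pts.append(P[np.where(s)[0][rr[s].argmax()]])
    pts=np.array(pts); f=lambda q:np.hypot(pts[:,0]-q[0],pts[:,1]-q[1])-q[2]
    q=least_squares(f,[*g,23],loss="soft_l1").x; g=q[:2]
print("clip",q.round(1),((g-c0)@u).round(1),((g-c0)@n).round(1))
E
```

```text
[623.91321718 -94.89850151 170.50321435] 0.005409648825001608 [-0.56338238 -0.1764579  -0.04398275]
clip_mid [132.5 253.2] 0.95 64.4 -1.4
groove [135.8 252.6] 0.85 61.5 -0.9
clip [ 665.1 -115.    22.4] 61.3 -0.5
```

View pics/w12.png

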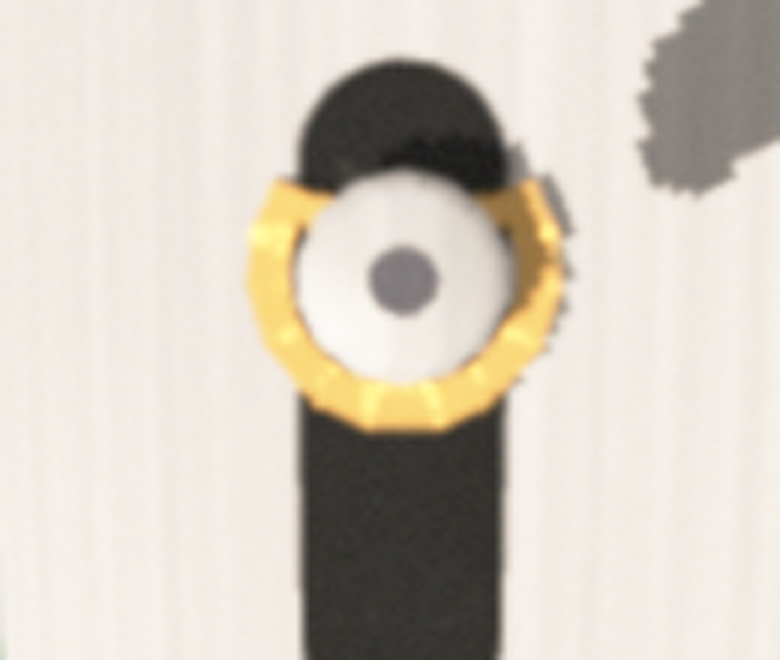

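```bash
python3 - <<'E'
from h import *
D=np.load("w12.npy",allow_pickle=True).item(); im,st=D["im"],D["st"]
a=-.391;u=np.array([np.cos(a),np.sin(a)]);c0=np.array([608.6,-91.1])
W=lambda x,y,z:((world(im,(90+y/6-.5,185+x/6-.5),z=z,st=st)[:2]-c0)@u).round(1)
print("post top c",W(403,281,67),"head ends",W(405,168,67),W(405,384,66), "clip back",W(405,433,55),W(405,433,52))
for n in ("side","scene"):
    im=get_image(n); cv2.imwrite(f"pics/{n}_end.png",im["color"][:,:,::-1])
E
```

```text
post top c 62.2 head ends 77.9 47.6 clip back 38.8 38.3
```

View pics/scene_end.png

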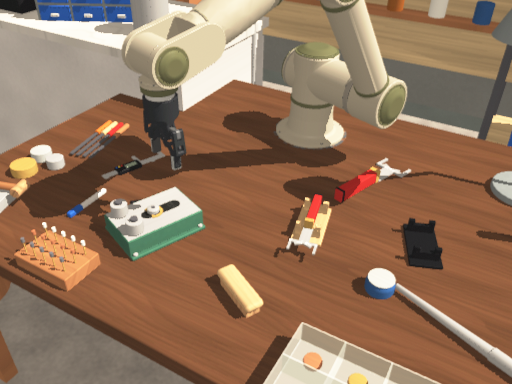

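View pics/side_end.png

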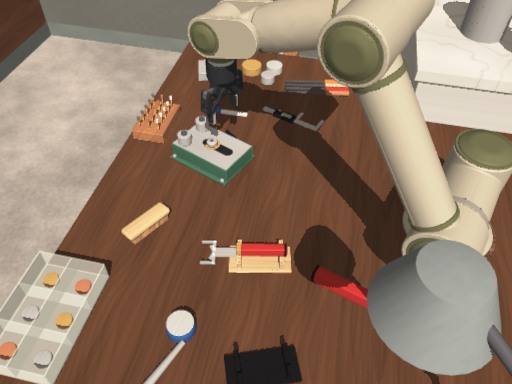

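```bash
python3 -c "
from bench import *
print(sign_off(), observe()['time'])"
```

```text
the job is handed in; nothing more can be done
the job is handed in; nothing more can be done
```

The clip is in the post's groove, the small red-handled fork pusher is back in its wooden cradle, and I handed the job in at about 34.5 s of the 72 s allowed.

- **Pushing the clip:** I slid the clip and post along the slot at about 3 N, roughly 40 mm, until the post met its stop. I then pressed the clip on in small steps. The highest push I read was 6.4 N, just under the expected 7 to 10 N. Readings come only at the end of each move, so the true peak may have been a little higher. The force fell to zero as the jaws closed and the clip drew itself in. I then pressed it with about 4.5 N, met a hard stop, and backed straight out.
- **Contact with the bed:** The blade touched the bed lightly, with about 2 N at a time. I raised the tool a few tenths of a millimetre each time to take that off. The gripper stayed on the handle, well behind the clip.
- **Clip position:** Seen from above, the ring's back edge puts its centre within about 0.7 mm of the post's centre, inside the roughly 2 mm calibration error. A circle fitted to the ring's outline and the trained networks disagreed with this by about 1 to 3 mm. I took those as measuring error, because of the snap and the hard stop.
- **Pusher and other things:** The pusher lies level and centred in its cradle. In the last pictures the brush, tin, marker, caliper and look-alikes appear where they were at the start, and the gripper was open and touching nothing.

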